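# Hang the slide basket on the drip-dry rail

### The arm

A 6-joint arm with a two-finger parallel gripper is mounted at the origin on a cart in front of the work surface, level with it; the furniture and walls round the work are solid. World frame = base frame: x ahead of the robot, y to its left, z up, the work surface at z = 0. Lengths are in m, angles in degrees, forces in N, time in s.
With the tool pointing down it reaches from about 0.35 to 0.875 m from the base axis. Payload 4.2 kg.
Tool frame: the origin (TCP) lies at the very end of the fingers, on their centre line; the grasp point (between the pads) lies 19 mm behind it; z points along the fingers, y is the direction in which the jaws open and shut (so a half turn about z gives the same grasp; the last joint's range is limited). The gripper opens to 87 mm and grips with 3 to 60 N. Pads are 19 mm wide; open, the fingers measure 117 mm over their backs; the gripper's body (75 mm by 190 mm) begins 51 mm behind the grasp point.
Start: joints at [-58.293, 22.042, 0.453, 0, -68.411, -14.817], TCP at [0.182, -0.598, 0.223] pointing down, gripper open.
Joint ranges: [-179.83, 179.83], [-69.29, 118.12], [-61.27, 80.66], [-181.25, 117.63], [-171.15, -9.14], [-177.46, 177.46]. Speed limits (degrees/s): [159.86, 159.86, 180, 180, 180, 180].

### API

Orientations are given as a 3x3 rotation matrix whose columns are the frame's x, y, z axes.
In Python, from station import r, imaging gives the robot as it stands. The module is installed in compiled form; this text tells all that it offers.
- The arm moves only by the tool move_arm, never from a script. Its argument "motion" is one flat list of numbers, 7 for each row, row after row: the shift along the tool's x, y, z in units of 40 mm (1.0 is 40 mm), then the turn, a rotation vector about the tool's x, y, z in units of 5 degrees (1.0 is 5 degrees), then the gripper's target within -1 to 1 (shut at 1, half-way at 0, fully open at -1). In form: [dx, dy, dz, wx, wy, wz, gripper, dx, dy, dz, wx, wy, wz, gripper, ...]. A call has 1 to 20 rows; each row is the pose to reach, as a shift and turn from the pose measured when the call began, along the tool's axes at that moment; what a row does not reach only later rows make up. A row lasts 1/12 s, in which the tool goes at most 41.7 mm and 7.16 degrees, less where a joint would pass 70% of its speed; a pose out of reach is approached as far as the arm can. A call with a gripper value outside its range is refused whole. The fingers move at their own pace and stop on an object; the grip force is fixed at half the most. Time passes only in rows, so rows that repeat a pose let the fingers close. It gives the time, the measured TCP pose, the force and the opening at its end, in the units of the state.
- r.sense(): the state, without advancing time (a new reading comes with each control period).
- imaging.capture(name): name is "scene" or "top" or "wrist"; returns the picture (480x640x3 uint8, blue, green, red); there is no depth.
- imaging.camera_params(name): a dict with "intrinsics" (3x3 intrinsics, pixels), "world_from_camera" (4x4, takes a point from camera to world coordinates). Camera axes: x right, y down, z forward; pixel columns grow to the right and rows downward; lengths in m; the calibration is good to about 2 mm. A picture is of the moment at which its call begins: read the wrist's pose just before it. camera_params takes no time and is no camera call; for the wrist camera it gives the pose at the moment of the call.
- r.finish_job(): hands the job in, once; it reports no verdict.
The state is a dict: "time_s": time; "joints": joint angles; "joint_velocities": joint speeds; "effort": joint torques, N m; "tcp_pos": TCP position; "ee_rot": TCP orientation; "wrist_force": force on the tool from outside, world axes, zero at the start; "moment": the same for the moment, N m; "gripper_width": opening from 0.0 (shut) to 1.0 (fully open).
Only numpy, scipy, OpenCV 4.12 (cv2) and the standard library are available. Lean on these libraries where they do the work, as an engineer would, in place of code of your own. Each camera call takes 0.05 s, during which the arm holds its last target.

### The job

Hang the slide basket by its roller on the upper, empty end of the sloping drip-dry rail, uphill of the sprung gate, and while you still hold it let the rail carry its weight. With the roller kept on the rail and no more than a light load on it, push the hanger downhill along the rail until the gate has sprung shut behind it, then let go at once so that it rolls down to the stop collar by itself, and wait until it rests there. Do not force the thin rail, drop or tip the basket, or disturb the other things on the bench.

Things in the scene. Friction and masses are not known exactly. Their poses are not given: they have to be found in the camera images.
- hanger: Loose upright roller hanger, 0.26 to 0.39 kg, 181 mm tall: from below a steel basket 56 x 56 x 36 mm (centre x = 3 mm) with glass slides, a C-shaped rod hook, a white V-grooved roller, a grey grip tab. Origin: centre line, at the basket's underside, z up; +x is the open side of the C and at the start points away from the robot within 0.5 rad. It must hang with its +x along the stand's +x.
- hook_seat (a point): nominal point of the hanger where the seated rail's axis lies (x = 0, z = 85 mm, rail along y); really up to 6 mm higher or lower, as the roller is (see axle). The C: 8 mm rod upright at x = -20 mm, z = 45 to 141 mm, with rods to the centre at both ends (lower one's top z = 48). Entering from the open +x side with this point 20 mm above the rail's axis, the rail has 6 mm or more to spare.
- axle (a point): nominal place of the roller's centre on the hanger (x = 0, z = 104.5 mm). The roller is clamped in a slot up to 6 mm higher or lower: unmeasured, so feel for the rail. It turns about the hanger's x; 44 mm outer diameter, 23 mm wide, V groove 18 mm wide at the mouth, 24 mm diameter at the bottom. Seated, the roller's true centre is 19.5 mm above the rail's axis, square to the rail.
- grip (a point): middle of the grip tab (hanger x = 0, y = 0, z = 166 mm). The upright tab is 30 mm along the hanger's x, 10 mm thick along its y, from z = 141 to 181 mm; pinch it from above with the fingers closing along the hanger's y. The rod below it tops out at z = 145 mm.
- stand: Fixed drip-dry rail stand; origin on the worktop; +y runs along the rail downhill (to the robot's left, turned -0.05 to 0.3 rad), +x away from the robot. Base plate x -40 to 70, y -190 to 210, 10 mm thick. Two posts at x = 55 mm (y = -180, 200 mm) carry the rail by 8 mm brackets from the +x side, 18 mm under its axis; the robot's side of the rail is free.
- rail: the stand's thin sloping steel bar, 10 mm diameter, above stand x = 0 from y = -190 to 210 mm, falling 8 degrees (0.1405 m per m) towards +y; axis z = 155 mm at y = 0. Frame and origin equal the stand's. Keep the load on it small: the hanger weighs 2.6 to 3.8 N; 12 N is too much.
- load_point (a point): on the rail's axis at stand y = -115 mm, z = 171 mm: middle of the bare loading stretch (y -150 to -85 mm) uphill of the gate
- rail_high (a point): upper end of the rail's axis (stand y = -190 mm)
- rail_low (a point): lower end of the rail's axis (stand y = 210 mm)
- gate (a joint): angle of the sprung one-way gate, rad: 0 shut, grows as it is pushed open downhill. A thin level finger, 22 mm below the rail's axis, from a post at stand x = 45, y = -50 mm across the path of the hanger's rod. The rod meets it with the hanger's centre at y = -57 mm; it takes 2 to 4 N along the rail, slips past the rod at about 0.5 rad and springs shut; at y = -5 mm it is always past.
- gate_tip (a point): tip of the gate's finger (stand x = -21 mm, y = -50 mm when shut)
- stop (a joint): where the stop collar is clamped along the rail, m: 0 to 0.05 further downhill. It starts anywhere in that range and is not to be moved.
- stop_face (a point): centre of the uphill rubber face of the dark stop collar (30 mm diameter round the rail); the y axis of this frame runs down the rail, z square to it. A hanger against the stop has its roller's centre about 21 mm uphill of this point (y = -0.021).
- tweezers: steel tweezers lying on the worktop, 130 mm, a bystander
- petri: clear round dish with lid, 91 x 16 mm, a bystander
- flask: conical glass flask, 65 mm wide, 98 mm tall, a bystander
- timer: small white bench timer, 62 x 62 x 16 mm, a bystander

How it is judged (in metres and radians):
On the way, in this order (a step that is already met when the one before it is completed fails the run):
1. the hanger, still held, stands with its roller on the rail uphill of the gate and the rail carries 1.5 to 12 N (contact force between hanger and rail between 1.5 and 12 N and contact force between the fingers and hanger above 1 N and y of axle in the frame of stand below -0.06 m and x of axle in the frame of stand between -0.005 and 0.005 m and value of joint gate below 0.05 rad), for 0.2 s.
2. the held hanger pushes the gate open (over 0.25 rad) while its roller bears on the rail with 1.5 to 12 N (value of joint gate above 0.25 rad and contact force between hanger and gate above 0.3 N and contact force between hanger and rail between 1.5 and 12 N and contact force between the fingers and hanger above 1 N), for 0.1 s.
3. the hanger is let go past the gate, shut behind it, with at least 15 mm of the way to the stop still to roll (value of joint gate below 0.06 rad and contact force between each of the arm, the fingers and hanger below 0.05 N and contact force between hanger and rail above 0.3 N and y of axle in the frame of stand above -0.04 m and y of axle in the frame of stop_face below -0.036 m), for 0.05 s.
At the end, for the whole second after the job is handed in: The hanger hangs by its roller on the rail, against the stop collar (nominal axle point 10 to 29 mm uphill of its face, 10 to 30 mm above the rail's axis), upright within 0.25 rad, at rest (under 30 mm/s), with the gate shut behind it (y of axle in the frame of stop_face between -0.029 and -0.01 m and z of axle in the frame of stop_face between 0.01 and 0.03 m and angle between hanger's own z axis and vertical below 0.25 rad and linear speed of hanger below 0.03 m/s and contact force between hanger and rail above 0.5 N and value of joint gate below 0.06 rad); the robot touches nothing.
It fails at once if more than 12 N between hanger and rail (contact force between hanger and rail above 12 N).
It fails at once if the basket is tipped by more than 0.6 rad (angle between hanger's own z axis and vertical above 0.6 rad).
It fails at once if the stop collar is shifted by over 5 mm (distance of stop_face from where it was at the start of the episode above 0.005 m).
It fails at once if a bystander (tweezers, dish, flask, timer) is moved by over 30 mm (distance of any of tweezers, petri, flask, timer from where it was at the start of the episode above 0.03 m).
It also fails if it takes over 67 s, if anything falls off the work surface, if the arm or the gripper's body presses on something with over 40 N, if the wrist force passes 120 N, or if a joint passes its speed limit or range.

## Working session

There is one attempt and no reset: what is moved stays moved. The work goes in short steps, Python scripts to look and compute and a tool call to move; the robot and the scene stay as the last step left them, time stands still between calls to the robot, and variables do not carry over. Pictures are saved under pics/ and viewed, and the job is handed in when it is done.

Besides the shell and the picture viewer there is one more tool, called after ">>>" in YAML: its name, and indented under it one key for each argument. move_arm: Moves the arm, as the interface text tells. Its arguments: {"type":"object","properties":{"motion":{"type":"array","items":{"type":"number"}}},"required":["motion"]}

```bash
mkdir -p pics; python3 - <<'E'
from station import r, imaging
import cv2,numpy as np
np.set_printoptions(precision=4,suppress=True)
s=r.sense()
print(s)
for n in ["scene","top","wrist"]:
    p=imaging.camera_params(n); im=imaging.capture(n); cv2.imwrite(f"pics/{n}0.png",im); print(n,p)
E
```

```text
{'time_s': 0.0, 'joints': array([-58.2927,  22.0908,   0.3794,  -0.0296, -68.4126, -14.8167]), 'joint_velocities': array([ 0.0023,  0.0102, -0.0287,  0.0015,  0.0329, -0.0794]), 'effort': array([  0.0026, -39.0662,  18.7404,   4.2199,   0.0109,  -0.0002]), 'tcp_pos': array([ 0.1814, -0.5974,  0.2215]), 'ee_rot': array([[-0.9569, -0.2904, -0.0007],
       [-0.2904,  0.9569,  0.0021],
       [ 0.0001,  0.0022, -1.    ]]), 'wrist_force': array([-0.1131, -0.5464, -0.1847]), 'moment': array([-0.0043,  0.0075,  0.0008]), 'gripper_width': 0.9998642770068087}
scene {'intrinsics': array([[562.4393,   0.    , 314.0248],
       [  0.    , 562.4393, 245.1095],
       [  0.    ,   0.    ,   1.    ]]), 'world_from_camera': array([[-0.5606, -0.3851,  0.7331, -0.4181],
       [-0.8281,  0.2528, -0.5004,  0.6182],
       [ 0.0074, -0.8876, -0.4606,  0.7651],
       [ 0.    ,  0.    ,  0.    ,  1.    ]])}
top {'intrinsics': array([[510.3801,   0.    , 317.1514],
       [  0.    , 510.3801, 240.9961],
       [  0.    ,   0.    ,   1.    ]]), 'world_from_camera': array([[ 0.0214, -0.9979,  0.0607,  0.4794],
       [-0.9997, -0.0219, -0.0076, -0.0332],
       [ 0.0089, -0.0606, -0.9981,  1.5666],
       [ 0.    ,  0.    ,  0.    ,  1.    ]])}
wrist {'intrinsics': array([[339.6739,   0.    , 325.1452],
       [  0.    , 339.6739, 241.2677],
       [  0.    ,   0.    ,   1.    ]]), 'world_from_camera': array([[-0.2901,  0.9122,  0.2894,  0.1013],
       [ 0.957 ,  0.2757,  0.0903, -0.6237],
       [ 0.0026,  0.3032, -0.9529,  0.3851],
       [ 0.    ,  0.    ,  0.    ,  1.    ]])}
```

View pics/scene0.png

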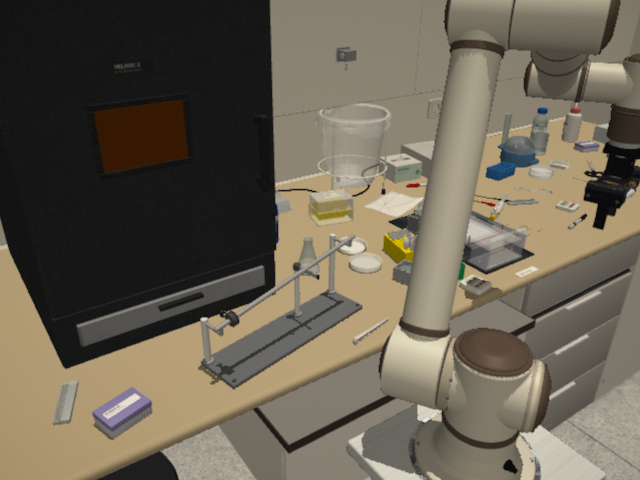

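View pics/top0.png

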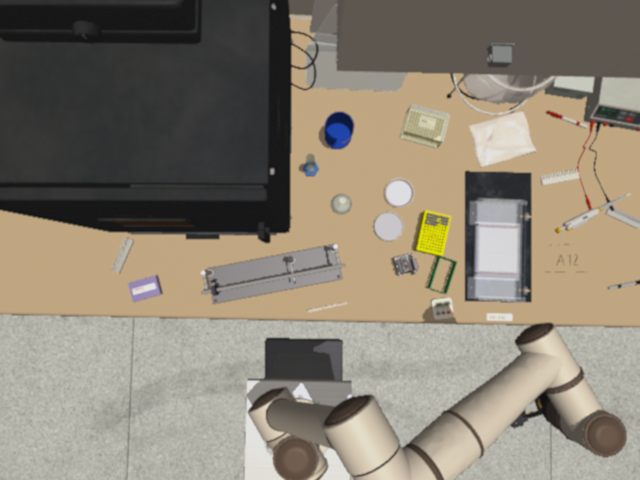

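View pics/wrist0.png

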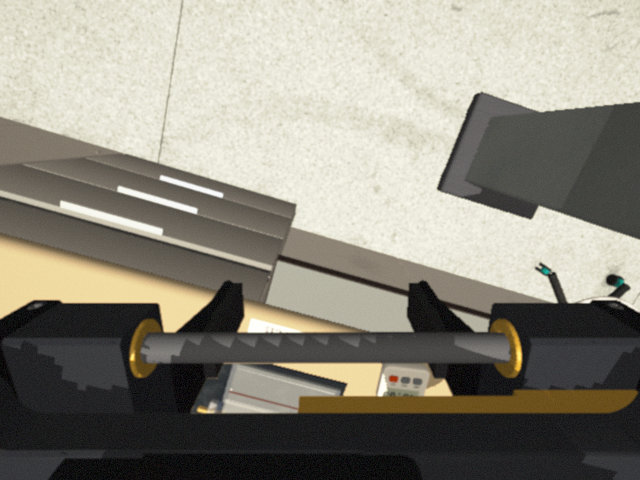

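```bash
python3 - <<'E'
import cv2
im=cv2.imread("pics/top0.png")
cv2.imwrite("pics/top0a.png",cv2.resize(im[225:320,190:350],None,fx=5,fy=5,interpolation=cv2.INTER_CUBIC))
cv2.imwrite("pics/top0b.png",cv2.resize(im[170:325,300:500],None,fx=4,fy=3.8,interpolation=cv2.INTER_CUBIC))
im=cv2.imread("pics/scene0.png")
cv2.imwrite("pics/scene0a.png",cv2.resize(im[220:390,190:380],None,fx=4,fy=3.5,interpolation=cv2.INTER_CUBIC))
E
```

```text
(no output)
```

View pics/top0a.png

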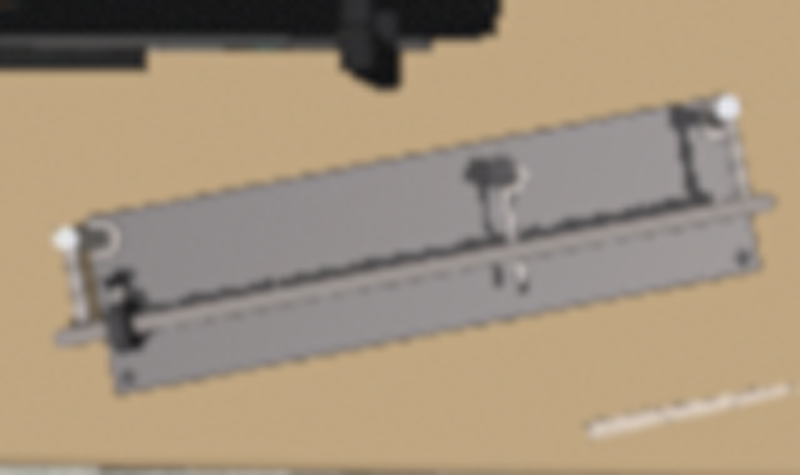

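View pics/top0b.png

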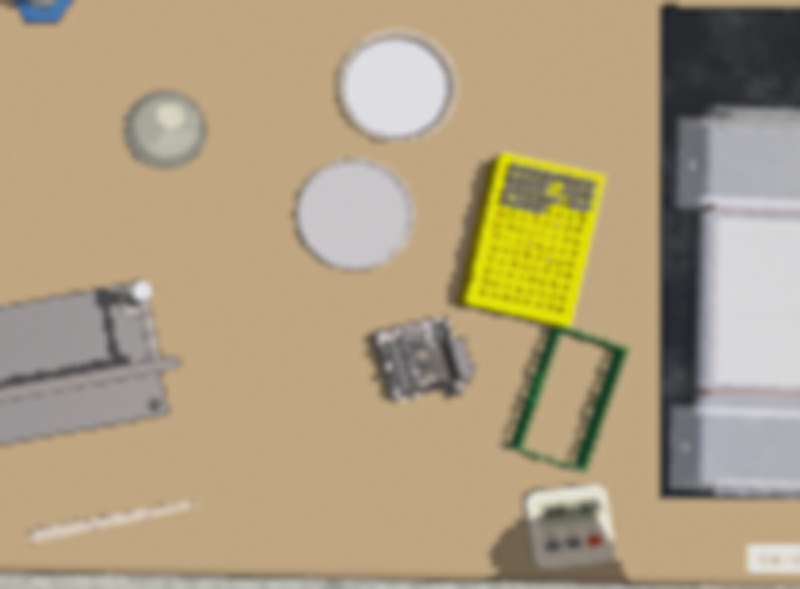

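View pics/scene0a.png

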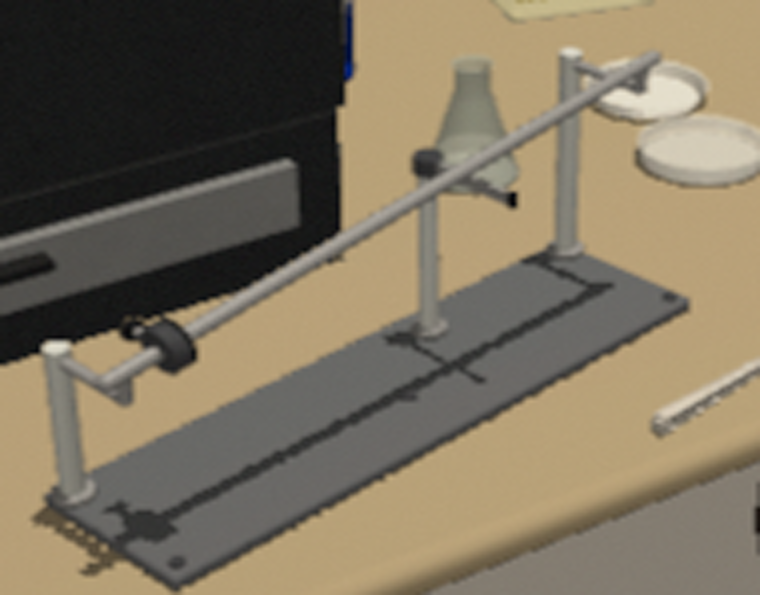

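```bash
cat > h.py <<'E'
import numpy as np,cv2
from station import r, imaging
np.set_printoptions(precision=4,suppress=True)
def P(n): 
    return imaging.camera_params(n)
def proj(p,X):
    X=np.atleast_2d(X);W=np.linalg.inv(p["world_from_camera"]);c=X@W[:3,:3].T+W[:3,3]
    u=c@p["intrinsics"].T; return u[:,:2]/u[:,2:]
def ray(p,uv,z):
    W=p["world_from_camera"];d=W[:3,:3]@np.linalg.solve(p["intrinsics"],[uv[0],uv[1],1]);o=W[:3,3]
    return o+d*(z-o[2])/d[2]
def T(x,y,a,X):
    X=np.atleast_2d(X).astype(float);c,s=np.cos(a),np.sin(a)
    return np.c_[x+c*X[:,0]-s*X[:,1],y+s*X[:,0]+c*X[:,1],X[:,2]]
def rz(y): return .155-.1405*y
E
python3 - <<'E'
from h import *
from scipy.optimize import least_squares
t=P("top");s=P("scene")
f=lambda a:np.array(a)/5+[190,225]
g=lambda a:np.array(a)/[4,3.5]+[190,220]
ot=np.array([f(q) for q in [(118,393),(762,268),(57,338),(775,202),(88,212)]])-.4
mt=[(-40,210,10),(-40,-190,10),(0,210,125.5),(0,-190,181.7),(70,210,10)]
os=np.array([g(q) for q in [(180,585),(688,303),(105,380),(655,57)]])-.4
ms=[(-40,210,10),(-40,-190,10),(0,210,125.5),(0,-190,181.7)]
mt=np.array(mt)/1e3;ms=np.array(ms)/1e3
def R(v,w=(1,1)): return np.r_[w[0]*(proj(t,T(*v,mt))-ot).ravel(),w[1]*(proj(s,T(*v,ms))-os).ravel()]
for w in [(1,1),(1,0),(0,1)]:
    k=least_squares(R,[.4,0,.1],args=(w,));print(k.x,R(k.x).reshape(-1,2))
# hanger tab / basket rough
for q,z in [((460,360),.181),((415,360),.036),((370,340),.036),((395,400),.036),((460,360),.1)]:
    print(q,z,ray(t,np.array(q)/[4,3.8]+[300,170],z))
E
```

```text
[0.4596 0.0691 0.2109] [[-0.1904  0.6785]
 [ 0.6254  0.7048]
 [ 1.4773  0.1717]
 [-1.0762  0.242 ]
 [-0.5806  1.1462]
 [-1.654  -1.7229]
 [ 0.8645 -1.6091]
 [ 0.3212  0.3216]
 [-0.7203  0.1132]]
[0.4611 0.0693 0.2079] [[-0.3002 -0.0266]
 [ 0.58    0.3909]
 [ 1.4017 -0.596 ]
 [-1.0841 -0.1178]
 [-0.5831  0.4267]
 [-2.3268 -2.255 ]
 [ 0.5699 -1.7706]
 [-0.2984 -0.1802]
 [-0.9893 -0.0389]]
[0.4572 0.0699 0.2147] [[-0.3826  1.7383]
 [ 0.3537  1.2615]
 [ 1.2148  1.324 ]
 [-1.4363  0.8763]
 [-0.9092  2.2235]
 [-1.1292 -0.7066]
 [ 1.046  -1.1826]
 [ 0.7556  1.2632]
 [-0.5861  0.4919]]
(460, 360) 0.181 [ 0.5049 -0.3109  0.181 ]
(415, 360) 0.036 [ 0.5069 -0.3062  0.036 ]
(370, 340) 0.036 [ 0.5219 -0.2722  0.036 ]
(395, 400) 0.036 [ 0.475  -0.2915  0.036 ]
(460, 360) 0.1 [ 0.5064 -0.3272  0.1   ]
```

```bash
cat >> h.py <<'E'
from scipy.spatial.transform import Rotation as Ro
def cmd(pos,yaw_hx=None):
    """rows numbers to go to world pos with tool x = -hanger x at yaw"""
    s=r.sense();R=s["ee_rot"];d=R.T@(np.array(pos)-s["tcp_pos"])/.04
    w=np.zeros(3)
    if yaw_hx is not None:
        c,q=np.cos(yaw_hx),np.sin(yaw_hx)
        Rt=np.array([[-c,-q,0],[-q,c,0],[0,0,-1.]])
        w=np.degrees(Ro.from_matrix(R.T@Rt).as_rotvec())/5
    return np.round(np.r_[d,w],3)
E
python3 - <<'E'
from h import *
print(cmd([.47,-.30,.36],.3))
E
```

```text
[-9.063  5.03  -3.45   0.02  -0.001 -0.061]
```

>>> move_arm:
  motion: [0,0,-2,0,0,0,-1,-1,0.5,-3.45,0,0,0,-1,-9.06,5.03,-3.45,0,0,-0.06,-1,-9.06,5.03,-3.45,0,0,-0.06,-1,-9.06,5.03,-3.45,0,0,-0.06,-1,-9.06,5.03,-3.45,0,0,-0.06,-1,-9.06,5.03,-3.45,0,0,-0.06,-1,-9.06,5.03,-3.45,0,0,-0.06,-1,-9.06,5.03,-3.45,0,0,-0.06,-1,-9.06,5.03,-3.45,0,0,-0.06,-1,-9.06,5.03,-3.45,0,0,-0.06,-1,-9.06,5.03,-3.45,0,0,-0.06,-1,-9.06,5.03,-3.45,0,0,-0.06,-1,-9.06,5.03,-3.45,0,0,-0.06,-1,-9.06,5.03,-3.45,0,0,-0.06,-1,-9.06,5.03,-3.45,0,0,-0.06,-1]

```text
time_s: 1.48
tcp_pos: [0.4691, -0.3006, 0.3597]
ee_rot: [[-0.956, -0.294, -0.001], [-0.294, 0.956, 0.002], [0.001, 0.002, -1.0]]
wrist_force: [0.4, 0.0, -0.6]
gripper_width: 1.004
```

```bash
python3 - <<'E'
from h import *
s=r.sense();print(s["time_s"],s["tcp_pos"],s["joint_velocities"])
p=P("wrist");im=imaging.capture("wrist");cv2.imwrite("pics/w1.png",im);np.savez("w1.npz",**p)
E
```

```text
1.4833 [ 0.4691 -0.3006  0.3597] [-0.6278 -0.0907  0.0582  0.0861  0.1543 -0.0637]
```

View pics/w1.png

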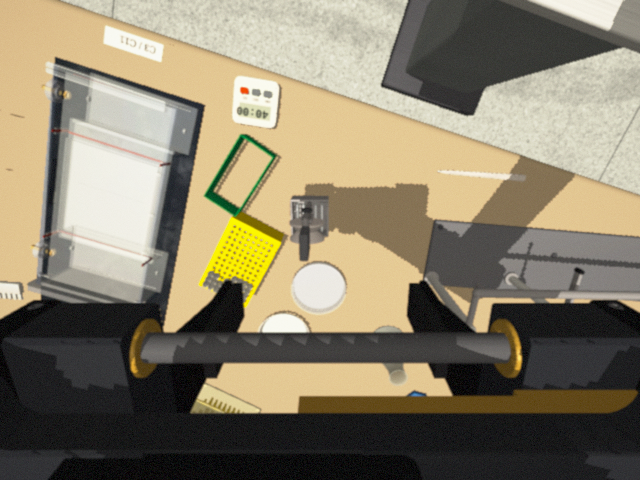

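```bash
python3 - <<'E'
import cv2
im=cv2.imread("pics/w1.png")
cv2.imwrite("pics/w1a.png",cv2.resize(im[180:275,260:360],None,fx=6,fy=6,interpolation=cv2.INTER_CUBIC))
E
```

```text
(no output)
```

View pics/w1a.png

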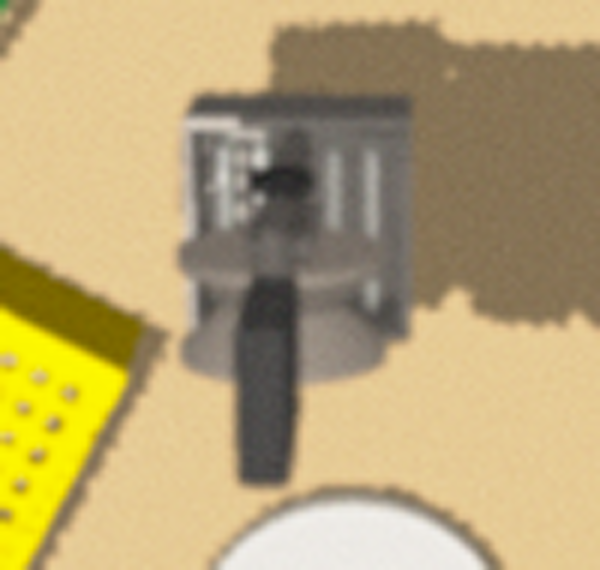

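```bash
python3 - <<'E'
from h import *
from scipy.optimize import least_squares
p=dict(np.load("w1.npz"))
o=np.array([(193,97),(410,97),(187,120),(413,120),(410,336),(240,329),(298,329),(290,482),(240,482)])/6+[260,180]-.4
m=np.array([(-25,-28,0),(-25,28,0),(-25,-28,36),(-25,28,36),(31,28,36),(-15,-5,181),(-15,5,181),(15,5,181),(15,-5,181)])/1e3
R=lambda v:(proj(p,T(*v,m))-o).ravel()
k=least_squares(R,[.505,-.3,.3]);print(k.x);print(R(k.x).reshape(-1,2))
f=lambda v:R(v).reshape(-1,2)[5:].ravel()
k=least_squares(f,[.505,-.3,.3]);print(k.x);print(k.fun)
t=P("top"); print(proj(t,T(*k.x,[(0,0,.181),(-.025,-.028,.0),(-.025,.028,.036)])))
E
```

```text
[ 0.5062 -0.3138  0.2902]
[[ 0.5375 -0.9743]
 [ 0.5314 -0.695 ]
 [-0.6867 -0.5268]
 [ 0.3305 -0.2305]
 [ 0.402   0.7896]
 [-0.5968 -0.3245]
 [-0.7365 -0.2565]
 [ 0.7795  0.975 ]
 [-0.1777  0.9124]]
[ 0.5058 -0.3137  0.2583]
[ 0.0388 -0.7784 -0.1    -0.4187  0.5109  0.8013 -0.4476  0.4613]
[[416.0156 264.4425]
 [414.9157 271.0914]
 [399.2375 275.4653]]
```

```bash
python3 - <<'E'
from h import *
print(cmd([.506,-.3138,.26],.287));print(cmd([.506,-.3138,.15],.287))
E
```

```text
[-0.789 -0.587  2.493  0.022 -0.007  0.13 ]
[-0.79  -0.593  5.243  0.022 -0.007  0.13 ]
```

>>> move_arm:
  motion: [-0.79,-0.59,1.0,0,0,0.13,-1,-0.79,-0.59,2.0,0,0,0.13,-1,-0.79,-0.59,3.0,0,0,0.13,-1,-0.79,-0.59,4.0,0,0,0.13,-1,-0.79,-0.59,4.8,0,0,0.13,-1,-0.79,-0.59,5.24,0,0,0.13,-1,-0.79,-0.59,5.24,0,0,0.13,-1,-0.79,-0.59,5.24,0,0,0.13,-1]

```text
time_s: 2.2
tcp_pos: [0.5053, -0.3147, 0.1498]
ee_rot: [[-0.959, -0.282, -0.003], [-0.282, 0.959, 0.002], [0.002, 0.002, -1.0]]
wrist_force: [-0.3, -0.1, 0.6]
gripper_width: 1.001
```

```bash
python3 - <<'E'
from h import *
s=r.sense();print(s["time_s"],s["tcp_pos"],s["wrist_force"])
im=imaging.capture("wrist");cv2.imwrite("pics/w2.png",im)
E
```

```text
2.2 [ 0.5053 -0.3147  0.1498] [-0.2678 -0.0902  0.6103]
```

View pics/w2.png

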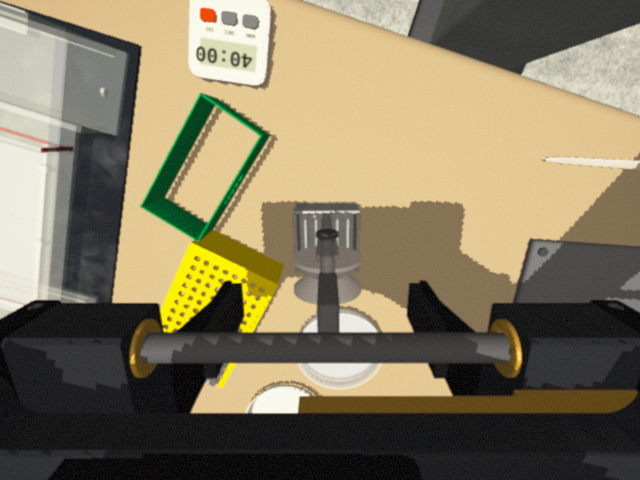

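>>> move_arm:
  motion: [0,0,0,0,0,0,1,0,0,0,0,0,0,1,0,0,0,0,0,0,1]

```text
time_s: 2.5
tcp_pos: [0.5073, -0.3154, 0.1536]
ee_rot: [[-0.959, -0.282, 0.004], [-0.282, 0.959, -0.001], [-0.004, -0.002, -1.0]]
wrist_force: [-0.1, 0.1, -0.4]
gripper_width: 0.855
```

>>> move_arm:
  motion: [0,0,0,0,0,0,1,0,0,0,0,0,0,1,0,0,0,0,0,0,1,0,0,0,0,0,0,1,0,0,0,0,0,0,1]

```text
time_s: 2.92
tcp_pos: [0.5073, -0.3153, 0.1535]
ee_rot: [[-0.959, -0.282, 0.004], [-0.282, 0.959, -0.001], [-0.004, -0.002, -1.0]]
wrist_force: [0.2, 0.2, 0.1]
gripper_width: 0.481
```

>>> move_arm:
  motion: [0,0,0,0,0,0,1,0,0,0,0,0,0,1,0,0,0,0,0,0,1,0,0,0,0,0,0,1,0,0,0,0,0,0,1,0,0,0,0,0,0,1,0,0,0,0,0,0,1]

```text
time_s: 3.5
tcp_pos: [0.5072, -0.3151, 0.1533]
ee_rot: [[-0.959, -0.282, 0.004], [-0.282, 0.959, -0.001], [-0.004, -0.002, -1.0]]
wrist_force: [0.5, 0.3, -0.6]
gripper_width: 0.111
```

>>> move_arm:
  motion: [0,0,-0.1,0,0,0,1,0,0,-0.5,0,0,0,1,0,0,-1.2,0,0,0,1,0,0,-2,0,0,0,1,0,0,-2.8,0,0,0,1,0,0,-3.5,0,0,0,1,0,0,-3.5,0,0,0,1,0,0,-3.5,0,0,0,1,0,0,-3.5,0,0,0,1]

```text
time_s: 4.25
tcp_pos: [0.5057, -0.3143, 0.2914]
ee_rot: [[-0.959, -0.282, 0.001], [-0.282, 0.959, 0.002], [-0.001, 0.002, -1.0]]
wrist_force: [0.3, -0.3, -4.3]
gripper_width: 0.117
```

```bash
python3 - <<'E'
from h import *
s=r.sense();print(s["time_s"],s["tcp_pos"],s["wrist_force"],s["moment"])
imaging.capture("top")
s=r.sense();print(s["time_s"],s["tcp_pos"],s["wrist_force"],s["moment"])
im=imaging.capture("wrist");cv2.imwrite("pics/w3.png",im)
E
```

```text
4.25 [ 0.5057 -0.3143  0.2914] [ 0.2673 -0.263  -4.3158] [-0.0225  0.0692  0.0294]
4.3 [ 0.5055 -0.3143  0.2907] [-0.2571 -0.119  -3.2171] [-0.0164  0.0591 -0.0156]
```

View pics/w3.png

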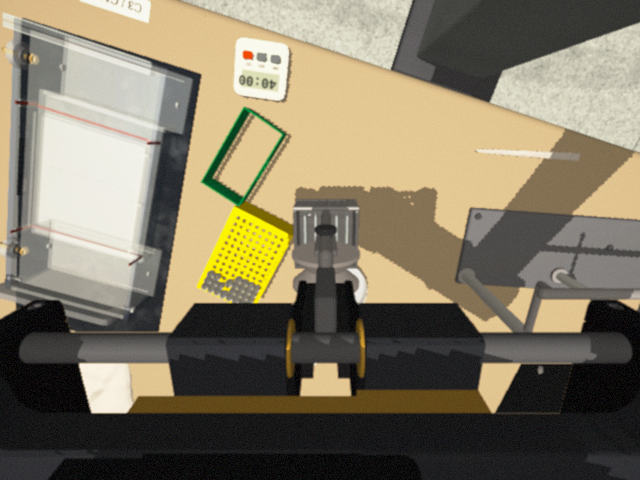

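```bash
python3 - <<'E'
from h import *
st=(.4605,.0692,.209)
t=T(*st,[(-.10,-.115,0)])[0];print(t)
print(cmd([t[0],t[1],.31],.209))
E
```

```text
[ 0.3865 -0.064   0.    ]
[ 1.09   6.847 -0.47   0.021 -0.004  0.882]
```

>>> move_arm:
  motion: [0.2,0.2,-0.47,0,0,0,1,0.4,0.6,-0.47,0,0,0.1,1,0.6,1.2,-0.47,0,0,0.2,1,0.8,1.9,-0.47,0,0,0.3,1,1.0,2.6,-0.47,0,0,0.4,1,1.09,3.3,-0.47,0,0,0.5,1,1.09,4.0,-0.47,0,0,0.6,1,1.09,4.7,-0.47,0,0,0.7,1,1.09,5.4,-0.47,0,0,0.8,1,1.09,6.0,-0.47,0,0,0.88,1,1.09,6.5,-0.47,0,0,0.88,1,1.09,6.75,-0.47,0,0,0.88,1,1.09,6.85,-0.47,0,0,0.88,1,1.09,6.85,-0.47,0,0,0.88,1,1.09,6.85,-0.47,0,0,0.88,1,1.09,6.85,-0.47,0,0,0.88,1]

```text
time_s: 5.68
tcp_pos: [0.3866, -0.0644, 0.3096]
ee_rot: [[-0.978, -0.207, -0.002], [-0.207, 0.978, 0.001], [0.002, 0.002, -1.0]]
wrist_force: [-0.1, 0.2, -3.4]
gripper_width: 0.111
```

```bash
python3 - <<'E'
from h import *
s=r.sense();print(s["time_s"],s["tcp_pos"],s["wrist_force"])
p=P("wrist");im=imaging.capture("wrist");cv2.imwrite("pics/w4.png",im);np.savez("w4.npz",**p)
for n in ["scene","top"]:
  cv2.imwrite(f"pics/{n}4.png",imaging.capture(n))
im=cv2.imread("pics/scene4.png")
cv2.imwrite("pics/scene4a.png",cv2.resize(im[170:390,190:390],None,fx=3.5,fy=2.7,interpolation=cv2.INTER_CUBIC))
E
```

```text
5.6833 [ 0.3866 -0.0644  0.3096] [-0.15    0.2237 -3.3745]
```

View pics/w4.png

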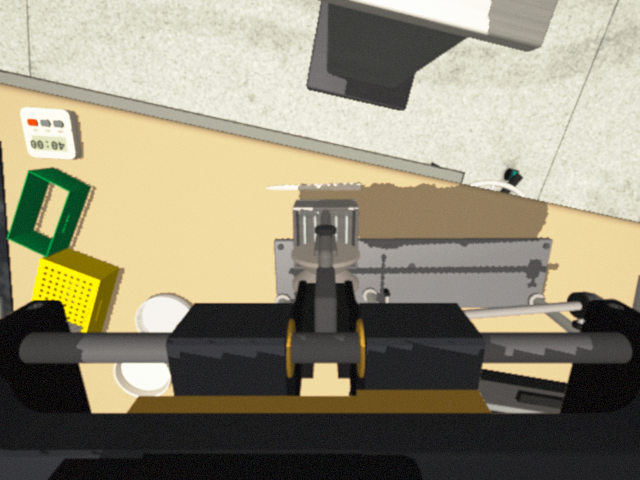

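View pics/scene4a.png

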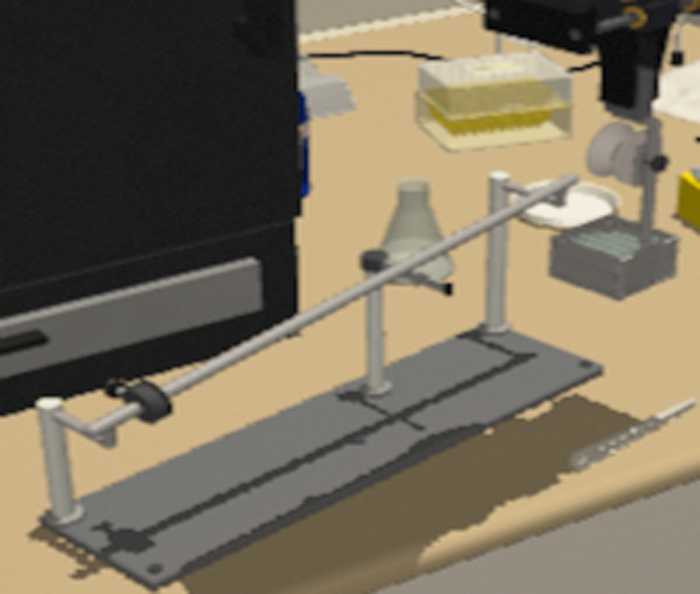

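```bash
python3 - <<'E'
import cv2
im=cv2.imread("pics/w4.png")
cv2.imwrite("pics/w4a.png",cv2.resize(im[215:325,265:340],None,fx=5,fy=5,interpolation=cv2.INTER_CUBIC))
cv2.imwrite("pics/w4b.png",cv2.resize(im[215:335,440:600],None,fx=5,fy=5,interpolation=cv2.INTER_CUBIC))
E
```

```text
(no output)
```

View pics/w4a.png

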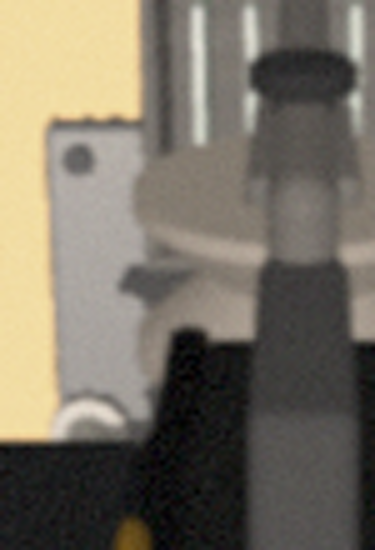

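View pics/w4b.png

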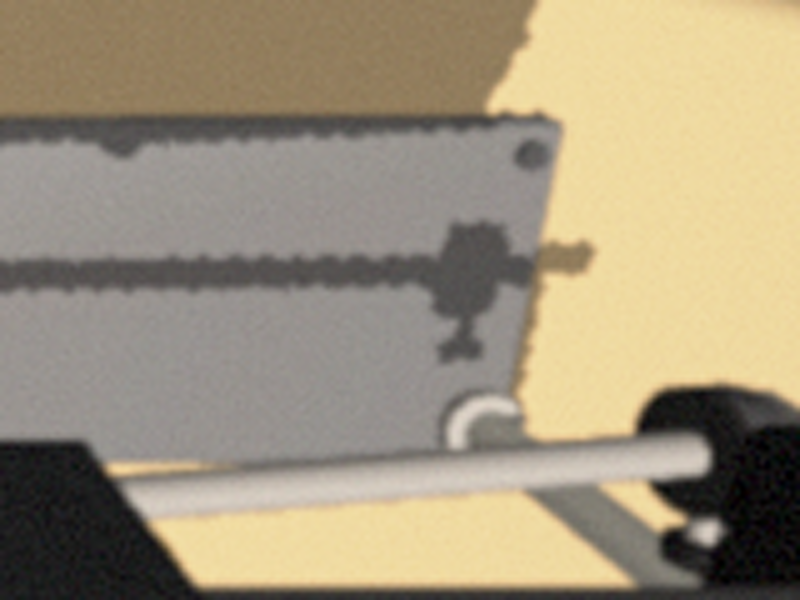

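```bash
python3 - <<'E'
from h import *
from scipy.optimize import least_squares
p=dict(np.load("w4.npz"));t=P("top");s=P("scene")
c=np.array([(275,240.4),(552.2,239.8)])-.4
m=np.array([(-40,-190,10),(-40,210,10)])/1e3
l=np.array([(580.6,305.6),(525,309.9),(470,314.4)])-.4
f=lambda a:np.array(a)/5+[190,225]
g=lambda a:np.array(a)/[4,3.5]+[190,220]
ot=np.array([f(q) for q in [(118,393),(762,268),(57,338),(775,202),(88,212)]])-.4
mt=np.array([(-40,210,10),(-40,-190,10),(0,210,125.5),(0,-190,181.7),(70,210,10)])/1e3
os=np.array([g(q) for q in [(180,585),(688,303),(105,380),(655,57)]])-.4
ms=mt[:4]
def R(v,w):
    y=v[3:6]; L=proj(p,T(*v[:3],np.c_[0*y,y,rz(y)]))-l
    return np.r_[(proj(p,T(*v[:3],m))-c).ravel(),L.ravel(),w*(proj(t,T(*v[:3],mt))-ot).ravel(),w*.7*(proj(s,T(*v[:3],ms))-os).ravel()]
for w in (0.01,.6):
    k=least_squares(R,[.46,.07,.21,.15,.1,.05],args=(w,),x_scale=[.01,.01,.01,.1,.1,.1]);print(k.x,k.fun[:10])
    print(T(*k.x[:3],[(0,-.115,0)]))
E
```

```text
[0.461  0.069  0.2096 0.1709 0.1028 0.0387] [-1.3081  0.0205  1.2885  0.0336  0.0096  0.1231  0.0126  0.1617 -0.0035
 -0.0451]
[[ 0.4849 -0.0434  0.    ]]
[0.4609 0.0691 0.2096 0.1708 0.1028 0.0386] [-1.2857 -0.0399  1.3235 -0.0124  0.0055  0.0703  0.0082  0.1047 -0.0083
 -0.1062]
[[ 0.4848 -0.0434  0.    ]]
```

```bash
python3 - <<'E'
from h import *
print(cmd([.4848,-.0434,.2595],.2096))
E
```

```text
[-2.513  0.007  1.253  0.019 -0.013 -0.02 ]
```

>>> move_arm:
  motion: [0,0,0.4,0,0,0,1,0,0,0.9,0,0,0,1,0,0,1.25,0,0,0,1,0,0,1.25,0,0,0,1,-0.3,0,1.25,0,0,0,1,-0.7,0,1.25,0,0,0,1,-1.1,0,1.25,0,0,0,1,-1.5,0,1.25,0,0,0,1,-1.9,0,1.25,0,0,0,1,-2.2,0,1.25,0,0,0,1,-2.4,0,1.25,0,0,0,1,-2.5,0.01,1.25,0,0,0,1,-2.5,0.01,1.25,0,0,0,1,-2.51,0.01,1.25,0,0,0,1]

```text
time_s: 7.0
tcp_pos: [0.4843, -0.0434, 0.2596]
ee_rot: [[-0.978, -0.206, -0.002], [-0.206, 0.978, 0.001], [0.002, 0.002, -1.0]]
wrist_force: [-0.1, 0.6, -3.7]
gripper_width: 0.11
```

```bash
python3 - <<'E'
from h import *
s=r.sense();print(s["time_s"],s["tcp_pos"],s["wrist_force"])
p=P("wrist");im=imaging.capture("wrist");cv2.imwrite("pics/w5.png",im);np.savez("w5.npz",**p)
cv2.imwrite("pics/w5a.png",cv2.resize(im[170:330,220:430],None,fx=3.8,fy=3.7,interpolation=cv2.INTER_CUBIC))
im=imaging.capture("scene")
cv2.imwrite("pics/scene5a.png",cv2.resize(im[130:330,250:400],None,fx=4,fy=3,interpolation=cv2.INTER_CUBIC))
E
```

```text
7.0 [ 0.4843 -0.0434  0.2596] [-0.0597  0.6251 -3.6901]
```

View pics/w5a.png

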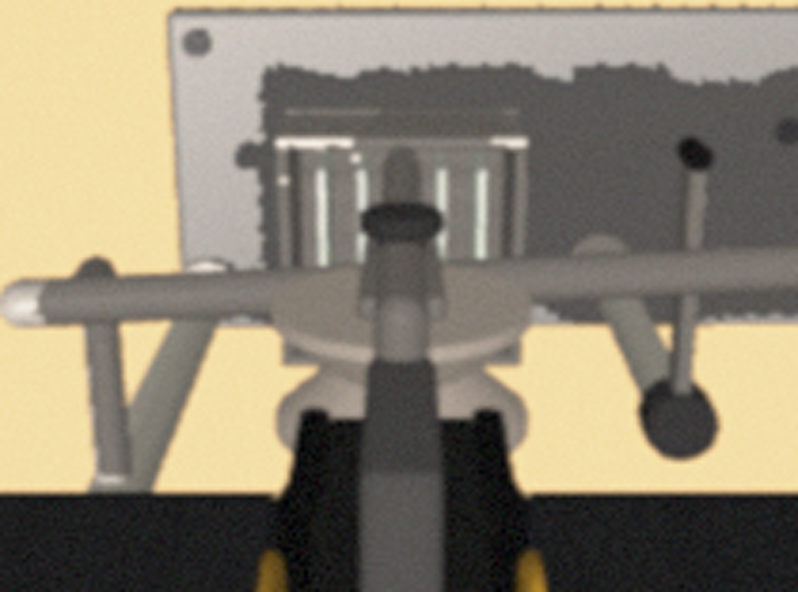

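View pics/scene5a.png

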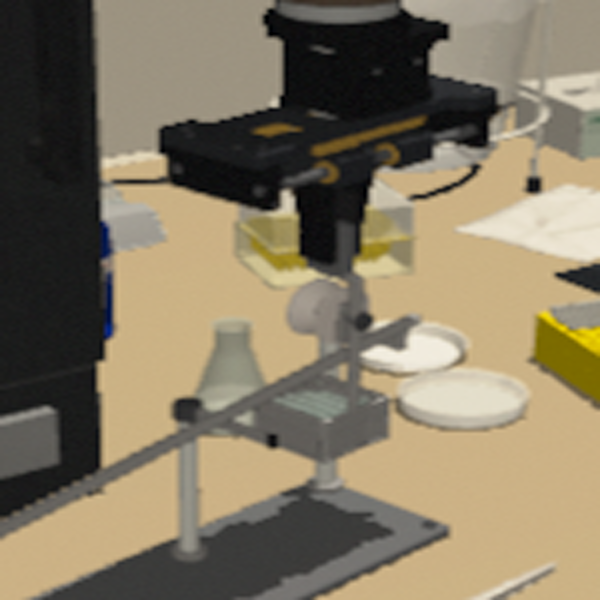

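>>> move_arm:
  motion: [0,0,0.08,0,0,0,1,0,0,0.2,0,0,0,1,0,0,0.27,0,0,0,1,0,0,0.3,0,0,0,1,0,0,0.3,0,0,0,1,0,0,0.3,0,0,0,1]

```text
time_s: 7.6
tcp_pos: [0.4841, -0.0435, 0.2477]
ee_rot: [[-0.978, -0.206, -0.002], [-0.206, 0.978, 0.001], [0.001, 0.002, -1.0]]
wrist_force: [0.8, 0.3, -3.6]
gripper_width: 0.111
```

```bash
python3 - <<'E'
from h import *
p=dict(np.load("w5.npz"))
st=(.461,.0691,.2096)
print(proj(p,T(*st,[(0,-.19,.1817),(-.021,-.05,.14),(0,-.115,.1712)])))
E
```

```text
[[226.9914 251.9359]
 [402.5887 211.9872]
 [326.5367 247.2248]]
```

>>> move_arm:
  motion: [0,0,0.025,0,0,0,1,0,0,0.05,0,0,0,1,0,0,0.05,0,0,0,1]

```text
time_s: 7.85
tcp_pos: [0.484, -0.0435, 0.2455]
ee_rot: [[-0.978, -0.206, -0.002], [-0.206, 0.978, 0.001], [0.002, 0.002, -1.0]]
wrist_force: [0.1, 0.2, -3.6]
gripper_width: 0.111
```

>>> move_arm:
  motion: [0,0,0.025,0,0,0,1,0,0,0.05,0,0,0,1,0,0,0.05,0,0,0,1]

```text
time_s: 8.1
tcp_pos: [0.4838, -0.0434, 0.2432]
ee_rot: [[-0.978, -0.206, -0.003], [-0.206, 0.978, 0.001], [0.002, 0.002, -1.0]]
wrist_force: [-0.3, -0.6, -3.4]
gripper_width: 0.114
```

>>> move_arm:
  motion: [-0.01,0,0.025,0,0,0,1,-0.02,0,0.05,0,0,0,1,-0.02,0,0.05,0,0,0,1]

```text
time_s: 8.35
tcp_pos: [0.4845, -0.0433, 0.2409]
ee_rot: [[-0.978, -0.206, -0.003], [-0.206, 0.978, 0.001], [0.003, 0.002, -1.0]]
wrist_force: [-0.8, 0.3, -2.9]
gripper_width: 0.111
```

>>> move_arm:
  motion: [0,0,0.02,0,0,0,1,0,0,0.035,0,0,0,1,0,0,0.035,0,0,0,1]

```text
time_s: 8.6
tcp_pos: [0.4844, -0.0432, 0.2394]
ee_rot: [[-0.979, -0.206, -0.003], [-0.206, 0.979, 0.001], [0.003, 0.002, -1.0]]
wrist_force: [0.6, 0.6, -3.8]
gripper_width: 0.107
```

>>> move_arm:
  motion: [0,0,0.02,0,0,0,1,0,0,0.035,0,0,0,1,0,0,0.035,0,0,0,1]

```text
time_s: 8.85
tcp_pos: [0.4843, -0.0433, 0.2378]
ee_rot: [[-0.979, -0.206, -0.004], [-0.206, 0.979, 0.001], [0.003, 0.002, -1.0]]
wrist_force: [-0.6, 0.8, -1.9]
gripper_width: 0.114
```

>>> move_arm:
  motion: [0,0,0.02,0,0,0,1,0,0,0.03,0,0,0,1,0,0,0.03,0,0,0,1]

```text
time_s: 9.1
tcp_pos: [0.4842, -0.0432, 0.2365]
ee_rot: [[-0.979, -0.206, -0.004], [-0.206, 0.979, 0.001], [0.004, 0.002, -1.0]]
wrist_force: [-0.3, -0.1, -3.8]
gripper_width: 0.116
```

>>> move_arm:
  motion: [0,0,0.02,0,0,0,1,0,0,0.03,0,0,0,1,0,0,0.03,0,0,0,1]

```text
time_s: 9.35
tcp_pos: [0.4842, -0.0432, 0.2352]
ee_rot: [[-0.978, -0.206, -0.004], [-0.206, 0.979, 0.001], [0.004, 0.002, -1.0]]
wrist_force: [-0.0, 0.2, -3.7]
gripper_width: 0.112
```

>>> move_arm:
  motion: [0,0,0.02,0,0,0,1,0,0,0.02,0,0,0,1,0,0,0.02,0,0,0,1]

```text
time_s: 9.6
tcp_pos: [0.4845, -0.0432, 0.2347]
ee_rot: [[-0.978, -0.206, -0.003], [-0.206, 0.978, 0.001], [0.003, 0.002, -1.0]]
wrist_force: [-0.3, 0.9, -3.2]
gripper_width: 0.112
```

>>> move_arm:
  motion: [0,0,0.02,0,0,0,1,0,0,0.02,0,0,0,1,0,0,0.02,0,0,0,1]

```text
time_s: 9.85
tcp_pos: [0.4847, -0.0433, 0.2344]
ee_rot: [[-0.978, -0.206, -0.002], [-0.206, 0.978, 0.001], [0.002, 0.002, -1.0]]
wrist_force: [-0.3, 0.5, 1.2]
gripper_width: 0.114
```

>>> move_arm:
  motion: [0,0,0.02,0,0,0,1,0,0,0.02,0,0,0,1,0,0,0.02,0,0,0,1]

```text
time_s: 10.1
tcp_pos: [0.4849, -0.0434, 0.2342]
ee_rot: [[-0.978, -0.207, -0.002], [-0.207, 0.978, 0.001], [0.001, 0.001, -1.0]]
wrist_force: [-1.0, 0.1, 4.2]
gripper_width: 0.115
```

>>> move_arm:
  motion: [0,0,0,0,0,0,1,0,0,0,0,0,0,1,0,0,0,0,0,0,1]

```text
time_s: 10.35
tcp_pos: [0.4849, -0.0434, 0.2343]
ee_rot: [[-0.978, -0.207, -0.002], [-0.207, 0.978, 0.001], [0.001, 0.001, -1.0]]
wrist_force: [-0.7, 0.0, 3.1]
gripper_width: 0.115
```

```bash
python3 - <<'E'
from h import *
for i in range(3):
    s=r.sense();print(s["time_s"],s["tcp_pos"],s["wrist_force"],s["moment"])
    im=imaging.capture(["scene","wrist","top"][i]);cv2.imwrite(f"pics/c6{i}.png",im)
    if i==0: cv2.imwrite("pics/scene6a.png",cv2.resize(im[130:330,250:400],None,fx=4,fy=3,interpolation=cv2.INTER_CUBIC))
    if i==1: cv2.imwrite("pics/w6a.png",cv2.resize(im[170:330,220:430],None,fx=3.8,fy=3.7,interpolation=cv2.INTER_CUBIC))
E
```

```text
10.35 [ 0.4849 -0.0434  0.2343] [-0.6602  0.0433  3.0708] [0.1255 0.4112 0.0294]
10.4 [ 0.4849 -0.0434  0.2343] [-1.9046  0.725   1.9761] [0.0453 0.4778 0.0575]
10.45 [ 0.4849 -0.0434  0.2343] [-0.6751  0.7431  2.7862] [ 0.1695  0.4828 -0.0079]
```

View pics/w6a.png

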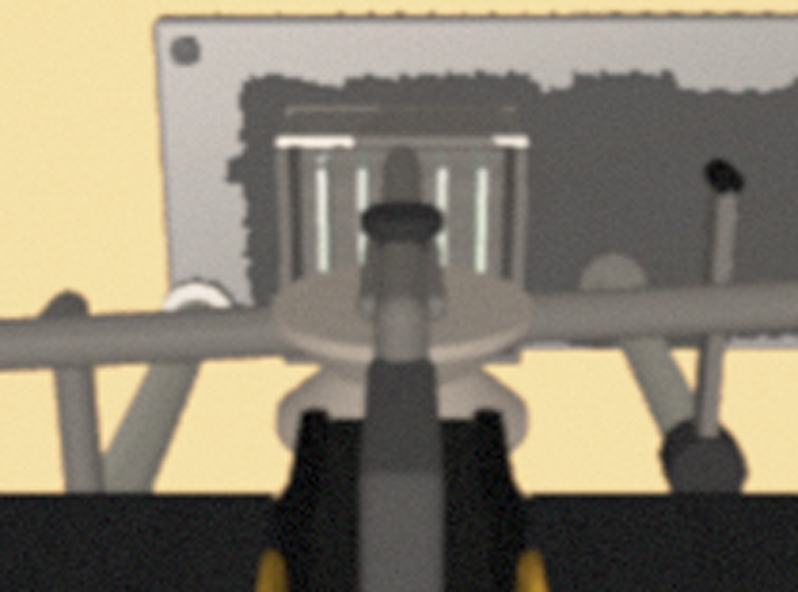

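View pics/scene6a.png

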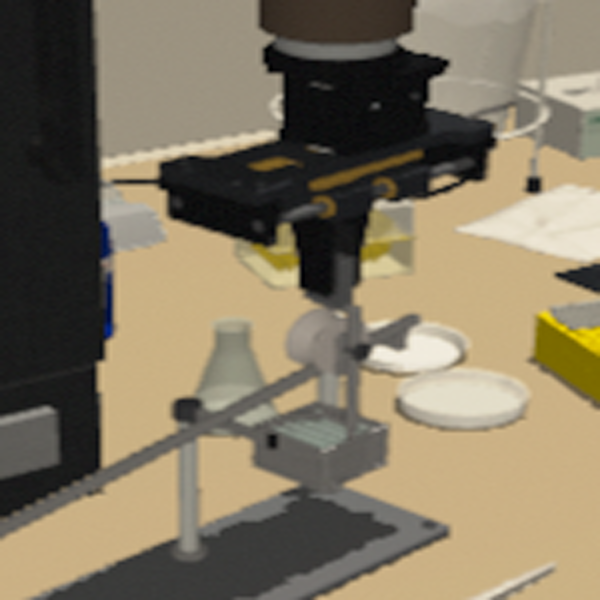

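>>> move_arm:
  motion: [0.01,0,0,0,0,0,1,0.02,0,0,0,0,0,1,0.02,0,0,0,0,0,1,0.02,0,0,0,0,0,1]

```text
time_s: 10.83
tcp_pos: [0.4845, -0.0434, 0.2344]
ee_rot: [[-0.978, -0.207, -0.001], [-0.207, 0.978, 0.001], [0.0, 0.001, -1.0]]
wrist_force: [0.7, -0.4, 0.3]
gripper_width: 0.116
```

```bash
python3 - <<'E'
from h import *
for i in range(3):
    s=r.sense();print(s["time_s"],s["tcp_pos"],s["wrist_force"],s["moment"])
    im=imaging.capture("scene")
print(s["ee_rot"])
E
```

```text
10.8333 [ 0.4845 -0.0434  0.2344] [ 0.7002 -0.4154  0.3088] [ 0.1346 -0.0864 -0.0792]
10.8833 [ 0.4845 -0.0435  0.2344] [0.5625 0.4212 0.9562] [ 0.1443 -0.1977  0.0409]
10.9333 [ 0.4845 -0.0435  0.2344] [0.7948 0.8334 2.3003] [ 0.1339 -0.3045 -0.0131]
[[-0.9784 -0.2067 -0.0006]
 [-0.2067  0.9784  0.0009]
 [ 0.0004  0.001  -1.    ]]
```

>>> move_arm:
  motion: [-0.003,0.075,0.0105,0,0,0,1,-0.005,0.15,0.021,0,0,0,1,-0.005,0.225,0.0316,0,0,0,1,-0.005,0.3,0.042,0,0,0,1,-0.005,0.375,0.0527,0,0,0,1,-0.005,0.45,0.063,0,0,0,1]

```text
time_s: 11.48
tcp_pos: [0.4807, -0.0254, 0.2317]
ee_rot: [[-0.978, -0.207, -0.001], [-0.207, 0.978, 0.001], [0.001, 0.001, -1.0]]
wrist_force: [0.1, 1.1, 1.7]
gripper_width: 0.116
```

```bash
cat > q.py <<'E'
from h import *
for i in range(2):
    s=r.sense();d=s["tcp_pos"]-[.461,.0691,0];c,q=np.cos(.2096),np.sin(.2096)
    print(s["time_s"],"stand xy",np.array([c*d[0]+q*d[1],-q*d[0]+c*d[1]]),"z-rail",s["tcp_pos"][2]-rz(-q*d[0]+c*d[1]),s["wrist_force"],s["moment"],s["ee_rot"][:,2],s["ee_rot"][1,0])
    if i==0: im=imaging.capture("scene")
E
python3 q.py
```

```text
11.4833 stand xy [-0.0004 -0.0966] z-rail 0.06313543099163921 [0.1423 1.1306 1.745 ] [ 0.0828 -0.0278  0.0012] [-0.0011  0.001  -1.    ] -0.20686077315379955
11.5333 stand xy [-0.0004 -0.0962] z-rail 0.06315847132988234 [-0.7388  1.7413  1.6153] [0.218  0.1088 0.0101] [-0.0011  0.0013 -1.    ] -0.20713340304404093
```

>>> move_arm:
  motion: [0,0.075,0.0105,0,0,0,1,0,0.15,0.021,0,0,0,1,0,0.225,0.0316,0,0,0,1,0,0.3,0.042,0,0,0,1,0,0.375,0.0527,0,0,0,1,0,0.45,0.063,0,0,0,1,0,0.525,0.0737,0,0,0,1,0,0.6,0.0843,0,0,0,1,0,0.675,0.0948,0,0,0,1]

```text
time_s: 12.28
tcp_pos: [0.475, 0.0016, 0.2279]
ee_rot: [[-0.978, -0.207, -0.001], [-0.207, 0.978, 0.001], [0.001, 0.002, -1.0]]
wrist_force: [0.1, 1.5, 0.3]
gripper_width: 0.113
```

```bash
python3 q.py
```

```text
12.2833 stand xy [-0.0004 -0.0689] z-rail 0.0631810780997421 [0.0534 1.5049 0.2508] [ 0.0948 -0.0019 -0.0348] [-0.0012  0.0013 -1.    ] -0.2071558337109311
12.3333 stand xy [-0.0004 -0.0685] z-rail 0.0631355768707913 [-0.6959 -0.0351  1.6155] [ 0.2493  0.1795 -0.0668] [-0.0012  0.0017 -1.    ] -0.20733999964411728
```

>>> move_arm:
  motion: [0,0.075,0.0105,0,0,0,1,0,0.15,0.021,0,0,0,1,0,0.225,0.0316,0,0,0,1,0,0.3,0.042,0,0,0,1,0,0.375,0.0527,0,0,0,1,0,0.45,0.063,0,0,0,1,0,0.525,0.0737,0,0,0,1,0,0.6,0.0843,0,0,0,1]

```text
time_s: 13.0
tcp_pos: [0.4699, 0.0254, 0.2246]
ee_rot: [[-0.978, -0.207, -0.001], [-0.207, 0.978, 0.001], [0.001, 0.001, -1.0]]
wrist_force: [0.4, -2.6, 1.3]
gripper_width: 0.113
```

```bash
python3 q.py
```

```text
13.0 stand xy [-0.0004 -0.0446] z-rail 0.06329915486207596 [ 0.3779 -2.6385  1.2847] [-0.94   -0.1823  0.058 ] [-0.001  0.001 -1.   ] -0.20739974842209863
13.05 stand xy [-0.0003 -0.0441] z-rail 0.06318615732531538 [-0.0556 -1.5152  2.6476] [-0.5858 -0.0829  0.0476] [-0.0011  0.0016 -1.    ] -0.2076015415250137
```

Gate is pushing back (~2.5 N) with the rail load about 5 N; continuing.

>>> move_arm:
  motion: [0,0.075,0.0105,0,0,0,1,0,0.15,0.021,0,0,0,1,0,0.225,0.0316,0,0,0,1,0,0.3,0.042,0,0,0,1]

```text
time_s: 13.38
tcp_pos: [0.4672, 0.0377, 0.2227]
ee_rot: [[-0.978, -0.208, -0.001], [-0.208, 0.978, 0.001], [0.001, 0.001, -1.0]]
wrist_force: [1.2, -2.0, 0.3]
gripper_width: 0.112
```

```bash
python3 q.py
```

```text
13.3833 stand xy [-0.0004 -0.032 ] z-rail 0.06320210915655089 [ 1.1713 -1.988   0.3179] [-1.1618 -0.2027  0.0314] [-0.0013  0.0011 -1.    ] -0.2076221295966424
13.4333 stand xy [-0.0004 -0.0315] z-rail 0.06313761169788581 [-0.7673 -2.2014  0.4999] [-0.9165 -0.154   0.0061] [-0.0014  0.0017 -1.    ] -0.2078456107146612
```

>>> move_arm:
  motion: [0,0.075,0.011,0,0,0,1,0,0.15,0.022,0,0,0,1,0,0.225,0.0326,0,0,0,1,0,0.3,0.043,0,0,0,1,0,0.375,0.0537,0,0,0,1,0,0.45,0.064,0,0,0,1,0,0.525,0.0747,0,0,0,1,0,0.6,0.0853,0,0,0,1,0,0.68,0.0965,0,0,0,1,0,0.68,0.0965,0,0,0,1]

```text
time_s: 14.27
tcp_pos: [0.4613, 0.0655, 0.2186]
ee_rot: [[-0.978, -0.208, -0.002], [-0.208, 0.978, 0.002], [0.001, 0.002, -1.0]]
wrist_force: [0.5, -0.0, 0.5]
gripper_width: 0.112
```

```bash
python3 q.py; python3 - <<'E'
from h import *
im=imaging.capture("wrist");cv2.imwrite("pics/w7.png",im)
im=imaging.capture("scene")
cv2.imwrite("pics/scene7a.png",cv2.resize(im[130:330,200:350],None,fx=4,fy=3,interpolation=cv2.INTER_CUBIC))
E
```

```text
14.2667 stand xy [-0.0005 -0.0036] z-rail 0.06310096666680315 [ 0.4589 -0.0462  0.4862] [0.057  0.1782 0.0271] [-0.0016  0.0021 -1.    ] -0.2082801226840991
14.3167 stand xy [-0.0004 -0.0038] z-rail 0.06310837684432274 [-0.7421 -0.4551  2.1539] [ 0.0482  0.1995 -0.0272] [-0.0015  0.002  -1.    ] -0.2082622545803535
```

View pics/w7.png

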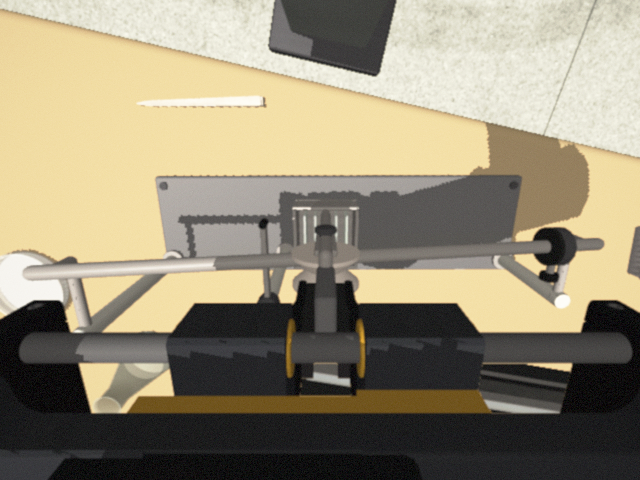

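View pics/scene7a.png

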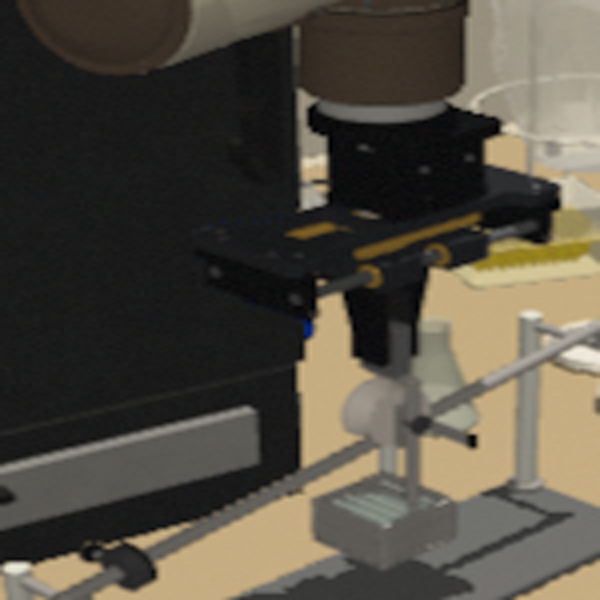

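>>> move_arm:
  motion: [0,0,0,0,0,0,-1,0,0,0,0,0,0,-1,0,0,0,0,0,0,-1,0,0.1,-0.8,0,0,0,-1,0,0.25,-1.8,0,0,0,-1,0,0.3,-2.8,0,0,0,-1,0,0.3,-3.5,0,0,0,-1,0,0.3,-3.5,0,0,0,-1]

```text
time_s: 15.08
tcp_pos: [0.4618, 0.0769, 0.3656]
ee_rot: [[-0.978, -0.208, 0.011], [-0.208, 0.978, 0.006], [-0.012, 0.003, -1.0]]
wrist_force: [1.6, 0.0, 0.5]
gripper_width: 0.637
```

```bash
python3 q.py; python3 - <<'E'
from h import *
im=imaging.capture("wrist");cv2.imwrite("pics/w8.png",im)
im=imaging.capture("scene")
cv2.imwrite("pics/scene8a.png",cv2.resize(im[180:380,190:360],None,fx=4,fy=3,interpolation=cv2.INTER_CUBIC))
E
```

```text
15.0833 stand xy [0.0024 0.0074] z-rail 0.21165313967047208 [1.6409 0.0133 0.4621] [ 0.0543 -0.0777 -0.0113] [ 0.0115  0.0057 -0.9999] -0.20827722849269603
15.1333 stand xy [0.0011 0.0077] z-rail 0.20813882956038254 [-1.2678 -0.9433 -1.2034] [ 0.0358  0.0568 -0.0199] [ 0.0056  0.0051 -1.    ] -0.20788226975828625
```

View pics/scene8a.png

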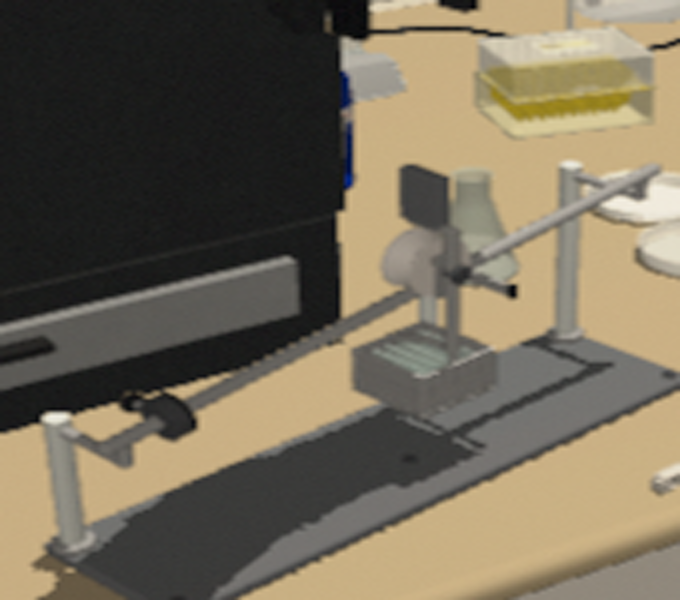

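View pics/w8.png

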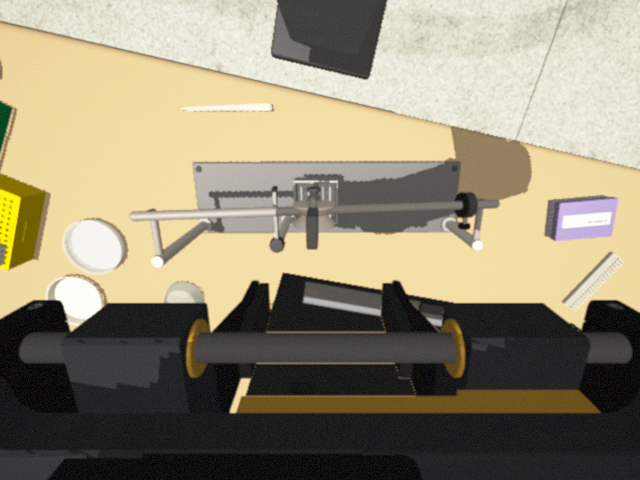

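>>> move_arm:
  motion: [0,0,0,0,0,0,-1,0,0,0,0,0,0,-1,0,0,0,0,0,0,-1,0,0,0,0,0,0,-1,0,0,0,0,0,0,-1,0,0,0,0,0,0,-1,0,0,0,0,0,0,-1,0,0,0,0,0,0,-1,0,0,0,0,0,0,-1,0,0,0,0,0,0,-1,0,0,0,0,0,0,-1,0,0,0,0,0,0,-1]

```text
time_s: 16.23
tcp_pos: [0.4587, 0.0764, 0.3581]
ee_rot: [[-0.978, -0.208, -0.002], [-0.208, 0.978, 0.002], [0.002, 0.003, -1.0]]
wrist_force: [-0.6, 0.8, -0.2]
gripper_width: 1.003
```

```bash
python3 - <<'E'
from h import *
im=imaging.capture("wrist");cv2.imwrite("pics/w9.png",im)
im=imaging.capture("scene")
cv2.imwrite("pics/scene9a.png",cv2.resize(im[180:380,190:360],None,fx=4,fy=3,interpolation=cv2.INTER_CUBIC))
E
```

```text
(no output)
```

View pics/scene9a.png

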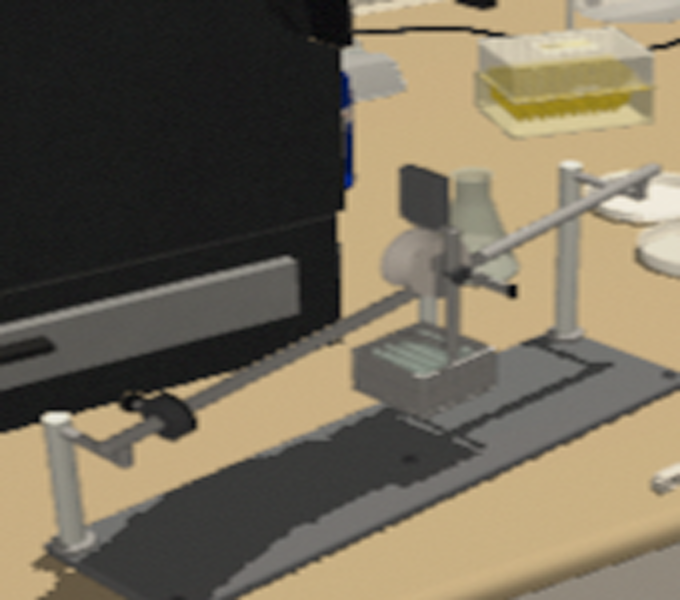

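```bash
python3 - <<'E'
from h import *
im=cv2.imread("pics/w9.png")
cv2.imwrite("pics/w9a.png",cv2.resize(im[150:260,230:400],None,fx=4.7,fy=4.7,interpolation=cv2.INTER_CUBIC))
a=cv2.imread("pics/scene8a.png").astype(int);b=cv2.imread("pics/scene9a.png").astype(int)
d=abs(a-b).sum(2);print(np.argwhere(d>90).shape, np.argwhere(d>90).min(0) if (d>90).any() else 0, np.argwhere(d>90).max(0) if (d>90).any() else 0)
s=imaging.capture("scene")
cv2.imwrite("pics/scene10a.png",cv2.resize(s[215:325,265:325],None,fx=8,fy=5.4,interpolation=cv2.INTER_CUBIC))
E
```

```text
(1911, 2) [ 0 48] [592 498]
```

View pics/w9a.png

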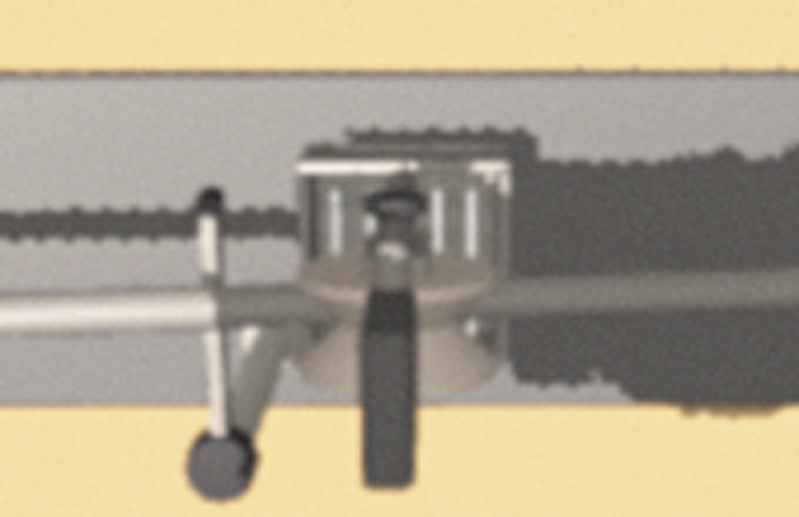

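View pics/scene10a.png

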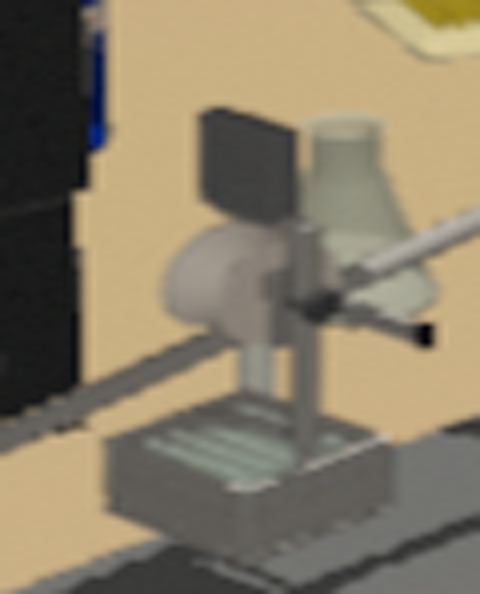

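>>> move_arm:
  motion: [0,0,0,0,0,0,-1,0,0,0,0,0,0,-1,0,0,0,0,0,0,-1,0,0,0,0,0,0,-1,0,0,0,0,0,0,-1,0,0,0,0,0,0,-1,0,0,0,0,0,0,-1,0,0,0,0,0,0,-1,0,0,0,0,0,0,-1,0,0,0,0,0,0,-1,0,0,0,0,0,0,-1,0,0,0,0,0,0,-1]

```text
time_s: 17.38
tcp_pos: [0.4587, 0.0764, 0.3581]
ee_rot: [[-0.978, -0.208, -0.002], [-0.208, 0.978, 0.002], [0.002, 0.003, -1.0]]
wrist_force: [-0.4, 0.0, -0.1]
gripper_width: 0.996
```

```bash
python3 - <<'E'
from h import *
from scipy.optimize import least_squares
print(r.sense()["tcp_pos"],r.sense()["time_s"])
p=P("wrist");im=imaging.capture("wrist");cv2.imwrite("pics/w11.png",im);np.savez("w11.npz",**p)
s=imaging.capture("scene");cv2.imwrite("pics/scene11.png",s)
a=cv2.imread("pics/w9.png");d=cv2.absdiff(a,im).sum(2)
print((d[150:260,230:400]>60).sum(),(d[150:260,400:560]>60).sum())
A=cv2.cvtColor(a,6)[175:255,285:345];B=cv2.cvtColor(im,6)[165:265,265:365]
rr=cv2.matchTemplate(B,A,5);print(cv2.minMaxLoc(rr))
# fit hanger from w9
c=np.array([(362,328),(416,328),(412,488),(364,488)])/4.7+[230,150]-.4
m=np.array([(-15,-5,181),(-15,5,181),(15,5,181),(15,-5,181)])/1e3
for z0 in (.065,.0655):
  f=lambda v:(proj(p,T(v[0],v[1],v[2],m+[0,0,z0]))-c).ravel()
  k=least_squares(f,[.46,.07,.2]);dd=k.x[:2]-[.461,.0691];C,Q=np.cos(.2096),np.sin(.2096)
  print(k.x,[C*dd[0]+Q*dd[1],-Q*dd[0]+C*dd[1]],k.fun)
E
```

```text
[0.4587 0.0764 0.3581] 17.3833
3 7
(0.020885109901428223, 0.9984086155891418, (7, 0), (20, 10))
[0.4604 0.0645 0.193 ] [np.float64(-0.0015487968482327005), np.float64(-0.004392414890245695)] [-0.2765 -0.015   0.2228  0.1609  0.7305  0.0083 -0.6748 -0.1529]
[0.4602 0.0645 0.193 ] [np.float64(-0.0016976946677115345), np.float64(-0.004374176155714477)] [-0.2872 -0.045   0.2343  0.1314  0.7405  0.0403 -0.6855 -0.1214]
```

```bash
python3 - <<'E'
from h import *
st=(.461,.0691,.2096)
for y,z in ((.012,.224),(.030,.222)):
    t=T(*st,[(-.001,y,z)])[0];print(cmd(t,.2096))
E
```

```text
[ 0.002  0.101  3.352  0.031 -0.021 -0.005]
[ 0.002  0.551  3.404  0.031 -0.021 -0.005]
```

>>> move_arm:
  motion: [0,0.1,0.6,0,0,0,-1,0,0.1,1.4,0,0,0,-1,0,0.1,2.2,0,0,0,-1,0,0.1,2.9,0,0,0,-1,0,0.1,3.3,0,0,0,-1,0,0.1,3.35,0,0,0,-1,0,0.2,3.37,0,0,0,-1,0,0.4,3.38,0,0,0,-1,0,0.55,3.4,0,0,0,-1,0,0.55,3.4,0,0,0,-1]

```text
time_s: 18.32
tcp_pos: [0.4544, 0.0997, 0.2234]
ee_rot: [[-0.978, -0.209, 0.0], [-0.209, 0.978, 0.004], [-0.001, 0.004, -1.0]]
wrist_force: [0.1, -1.3, -0.3]
gripper_width: 1.001
```

```bash
python3 q.py; python3 - <<'E'
from h import *
im=imaging.capture("wrist");cv2.imwrite("pics/w12.png",im)
E
```

```text
18.3167 stand xy [-0.0001  0.0313] z-rail 0.07280659289427457 [ 0.1356 -1.2746 -0.343 ] [-0.0432 -0.0176 -0.0101] [ 0.0002  0.0038 -1.    ] -0.2090076563554723
18.3667 stand xy [-0.0003  0.0309] z-rail 0.07259982424090097 [-0.6559  0.2419 -0.1533] [ 0.0296 -0.0075 -0.0154] [-0.0002  0.0035 -1.    ] -0.20907406778543486
```

View pics/w12.png

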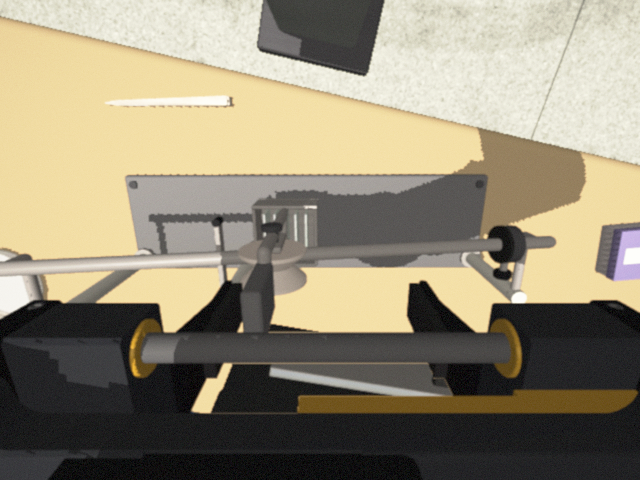

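>>> move_arm:
  motion: [0,0.075,0.0105,0,0,0,-1,0,0.15,0.021,0,0,0,-1,0,0.25,0.035,0,0,0,-1,0,0.35,0.05,0,0,0,-1,0,0.45,0.065,0,0,0,-1,0,0.45,0.065,0,0,0,-1]

```text
time_s: 18.92
tcp_pos: [0.4502, 0.1171, 0.2203]
ee_rot: [[-0.978, -0.209, -0.001], [-0.209, 0.978, 0.003], [0.0, 0.003, -1.0]]
wrist_force: [0.7, 0.4, -0.3]
gripper_width: 0.999
```

```bash
python3 q.py; python3 - <<'E'
from h import *
im=imaging.capture("wrist");cv2.imwrite("pics/w13.png",im)
s=imaging.capture("scene")
cv2.imwrite("pics/scene13a.png",cv2.resize(s[180:380,190:360],None,fx=4,fy=3,interpolation=cv2.INTER_CUBIC))
E
```

```text
18.9167 stand xy [-0.0005  0.0492] z-rail 0.07223016450736894 [ 0.6669  0.3634 -0.3011] [0.0104 0.0037 0.0073] [-0.001   0.0031 -1.    ] -0.20936018044970522
18.9667 stand xy [-0.0005  0.0489] z-rail 0.07227248514147161 [-0.1132 -0.5852  0.1674] [ 0.0074 -0.0517  0.007 ] [-0.0009  0.003  -1.    ] -0.20935040996443785
```

View pics/w13.png

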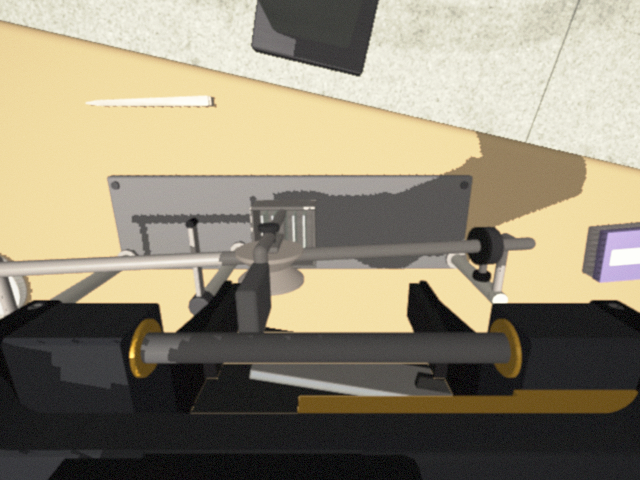

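View pics/scene13a.png

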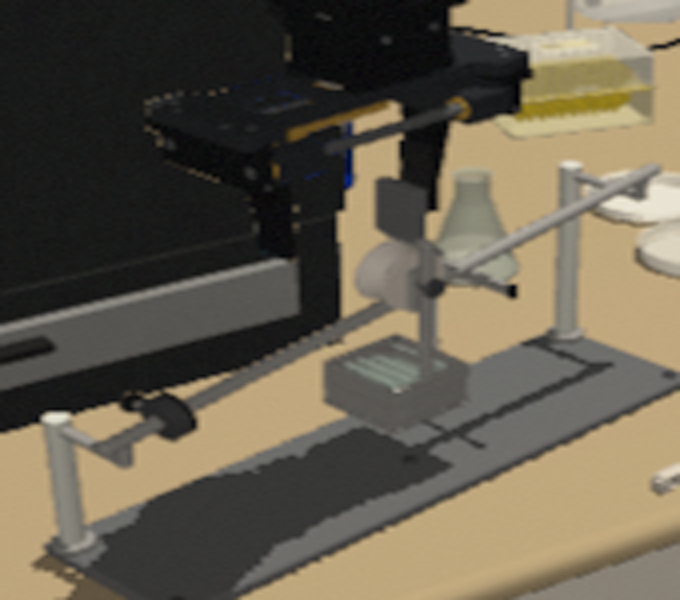

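>>> move_arm:
  motion: [0,0,0,0,0,0,-1,0,0,0,0,0,0,-1,0,0,0,0,0,0,-1,0,0,0,0,0,0,-1]

```text
time_s: 19.4
tcp_pos: [0.4504, 0.1165, 0.2205]
ee_rot: [[-0.978, -0.209, -0.001], [-0.209, 0.978, 0.003], [0.0, 0.003, -1.0]]
wrist_force: [-0.9, -0.7, -0.6]
gripper_width: 0.999
```

```bash
python3 - <<'E'
from h import *
im=imaging.capture("wrist");cv2.imwrite("pics/w14.png",im)
a=cv2.imread("pics/w13.png");d=cv2.absdiff(a,im).sum(2)
print((d[190:300,240:330]>60).sum(),(d[190:300,400:560]>60).sum())
cv2.imwrite("pics/w14a.png",cv2.resize(im[185:345,200:330],None,fx=4.6,fy=3.7,interpolation=cv2.INTER_CUBIC))
E
```

```text
5460 189
```

View pics/w14a.png

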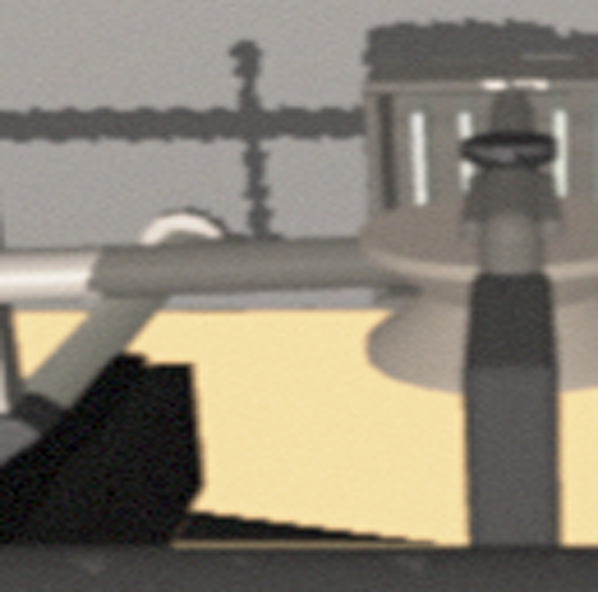

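>>> move_arm:
  motion: [0,0,-1,0,0,0,-1,0,0,-2,0,0,0,-1,0,0,-3,0,0,0,-1,0,0,-3.5,0,0,0,-1,0,0,-3.5,0,0,0,-1,0,0,-3.5,0,0,0,-1,0,0,-3.5,0,0,0,-1,0,0,-3.5,0,0,0,-1,0,0,-3.5,0,0,0,-1,0,0,-3.5,0,0,0,-1,0,0,-3.5,0,0,0,-1,0,0,-3.5,0,0,0,-1]

```text
time_s: 20.45
tcp_pos: [0.4505, 0.1161, 0.3601]
ee_rot: [[-0.978, -0.209, -0.001], [-0.209, 0.978, 0.003], [0.001, 0.003, -1.0]]
wrist_force: [-0.3, 0.1, 0.8]
gripper_width: 0.999
```

```bash
python3 q.py; python3 - <<'E'
from h import *
im=imaging.capture("wrist");cv2.imwrite("pics/w15.png",im)
s=imaging.capture("scene")
cv2.imwrite("pics/scene15a.png",cv2.resize(s[180:380,190:360],None,fx=4,fy=3,interpolation=cv2.INTER_CUBIC))
E
```

```text
20.45 stand xy [-0.0005  0.0481] z-rail 0.21189379831207064 [-0.2795  0.0569  0.7888] [-0.0286  0.0068 -0.0311] [-0.0014  0.0026 -1.    ] -0.2087829248958206
20.5 stand xy [-0.0005  0.0481] z-rail 0.2119583685316031 [-0.0609  0.18    0.0248] [ 0.0072 -0.0432 -0.068 ] [-0.0013  0.0027 -1.    ] -0.20873094954221036
```

View pics/w15.png

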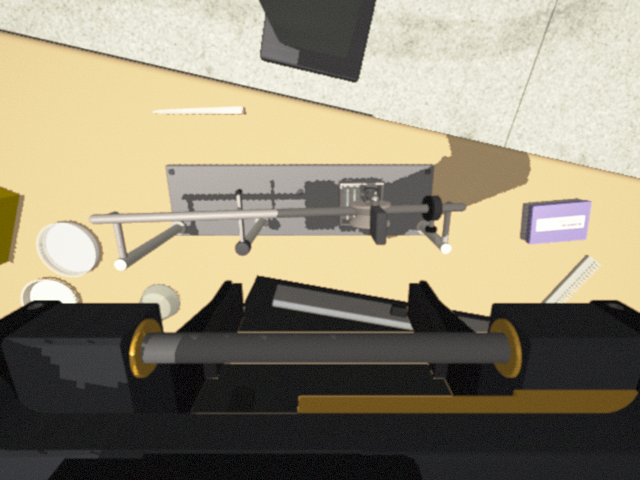

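View pics/scene15a.png

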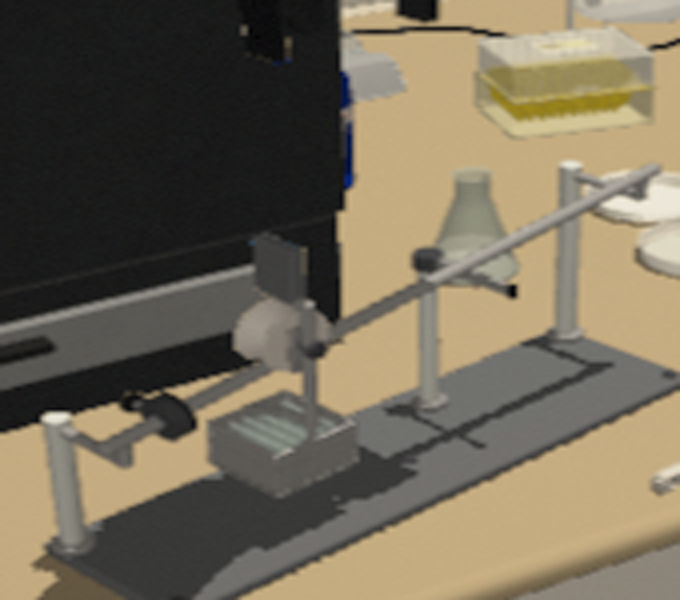

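>>> move_arm:
  motion: [0,0,0,0,0,0,-1,0,0,0,0,0,0,-1,0,0,0,0,0,0,-1,0,0,0,0,0,0,-1,0,0,0,0,0,0,-1,0,0,0,0,0,0,-1,0,0,0,0,0,0,-1,0,0,0,0,0,0,-1,0,0,0,0,0,0,-1,0,0,0,0,0,0,-1,0,0,0,0,0,0,-1,0,0,0,0,0,0,-1]

```text
time_s: 21.6
tcp_pos: [0.4505, 0.1161, 0.3604]
ee_rot: [[-0.978, -0.209, -0.001], [-0.209, 0.978, 0.003], [0.0, 0.003, -1.0]]
wrist_force: [0.2, -0.2, 0.3]
gripper_width: 1.001
```

```bash
python3 - <<'E'
from h import *
im=imaging.capture("wrist");cv2.imwrite("pics/w16.png",im)
cv2.imwrite("pics/w16a.png",cv2.resize(im[150:260,290:470],None,fx=4.4,fy=4.4,interpolation=cv2.INTER_CUBIC))
s=imaging.capture("scene")
cv2.imwrite("pics/scene16a.png",cv2.resize(s[180:380,190:360],None,fx=4,fy=3,interpolation=cv2.INTER_CUBIC))
E
```

```text
(no output)
```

View pics/w16a.png

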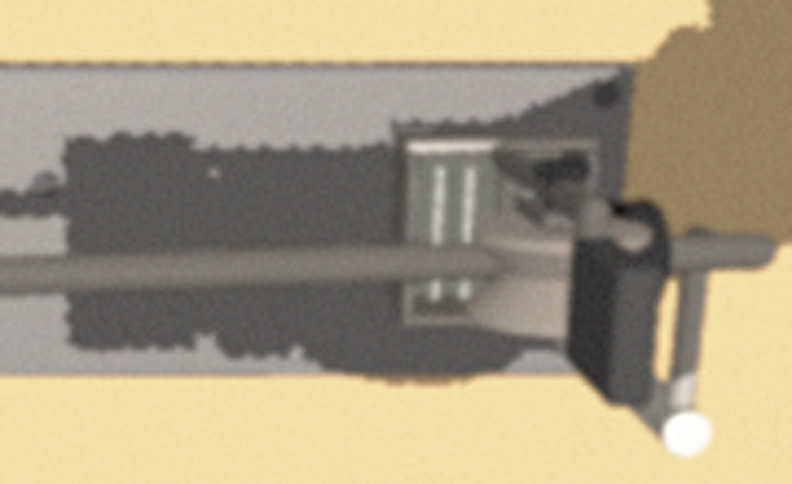

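View pics/scene16a.png

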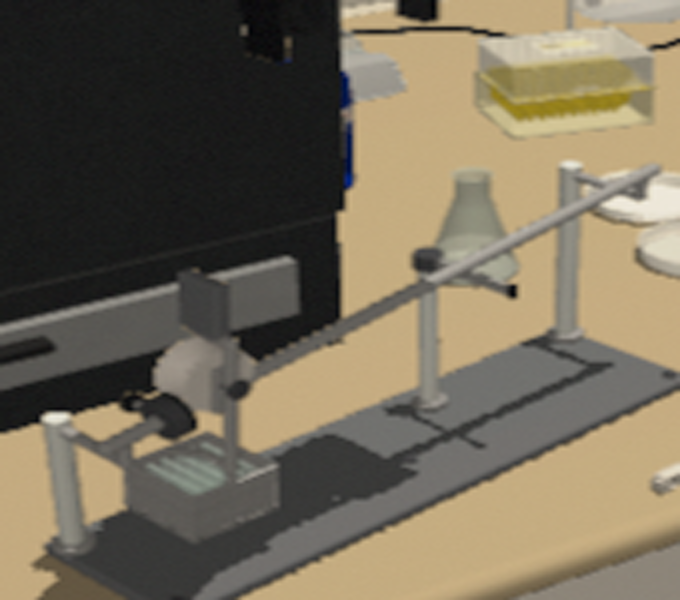

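>>> move_arm:
  motion: [0,0,0,0,0,0,-1,0,0,0,0,0,0,-1,0,0,0,0,0,0,-1,0,0,0,0,0,0,-1,0,0,0,0,0,0,-1,0,0,0,0,0,0,-1,0,0,0,0,0,0,-1,0,0,0,0,0,0,-1,0,0,0,0,0,0,-1,0,0,0,0,0,0,-1,0,0,0,0,0,0,-1,0,0,0,0,0,0,-1,0,0,0,0,0,0,-1,0,0,0,0,0,0,-1,0,0,0,0,0,0,-1,0,0,0,0,0,0,-1,0,0,0,0,0,0,-1,0,0,0,0,0,0,-1]

```text
time_s: 23.2
tcp_pos: [0.4505, 0.1161, 0.3604]
ee_rot: [[-0.978, -0.209, -0.001], [-0.209, 0.978, 0.003], [0.0, 0.003, -1.0]]
wrist_force: [-1.0, 1.5, 0.5]
gripper_width: 0.997
```

```bash
python3 - <<'E'
from h import *
p=P("wrist");im=imaging.capture("wrist");cv2.imwrite("pics/w17.png",im);np.savez("w17.npz",**p)
cv2.imwrite("pics/w17a.png",cv2.resize(im[150:260,290:470],None,fx=4.4,fy=4.4,interpolation=cv2.INTER_CUBIC))
s=imaging.capture("scene");cv2.imwrite("pics/scene17.png",s)
cv2.imwrite("pics/scene17a.png",cv2.resize(s[240:380,190:290],None,fx=6,fy=4.2,interpolation=cv2.INTER_CUBIC))
t=imaging.capture("top");cv2.imwrite("pics/top17.png",t)
a=cv2.imread("pics/w16.png");d=cv2.absdiff(a,im).sum(2)
print((d[150:260,370:450]>60).sum(),(d[150:260,200:300]>60).sum(), r.sense()["time_s"])
# expected seated: hanger z0 at y with roller centre 21mm uphill of face
st=(.461,.0691,.2096)
for yf in (.165,.171,.177):
    ya=yf-.021*.99-.0195*.139*-1
    z0=rz(ya)-.0901
    print(yf,ya,proj(p,T(*st,[(0,yf,rz(yf)),(-.015,ya-.005,z0+.181),(-.015,ya+.005,z0+.181),(.015,ya+.005,z0+.181)])), proj(P("scene"),T(*st,[(0,ya,z0+.181),(0,ya,z0),(0,yf,rz(yf))])))
E
```

```text
474 1 23.35
0.165 0.1469205 [[424.9414 208.8253]
 [430.2634 214.4658]
 [441.3479 214.4613]
 [437.9825 246.0462]] [[238.5919 271.283 ]
 [243.3769 347.5008]
 [234.0056 315.7666]]
0.171 0.15292050000000001 [[429.8211 208.6721]
 [436.6184 214.2506]
 [447.6723 214.2461]
 [444.1338 245.7547]] [[236.158  272.7933]
 [241.1333 349.1308]
 [231.6268 317.3737]]
0.177 0.1589205 [[434.6808 208.5194]
 [442.9392 214.0365]
 [453.9628 214.0321]
 [450.253  245.4648]] [[233.7083 274.3135]
 [238.8762 350.7707]
 [229.2329 318.991 ]]
```

View pics/w17a.png

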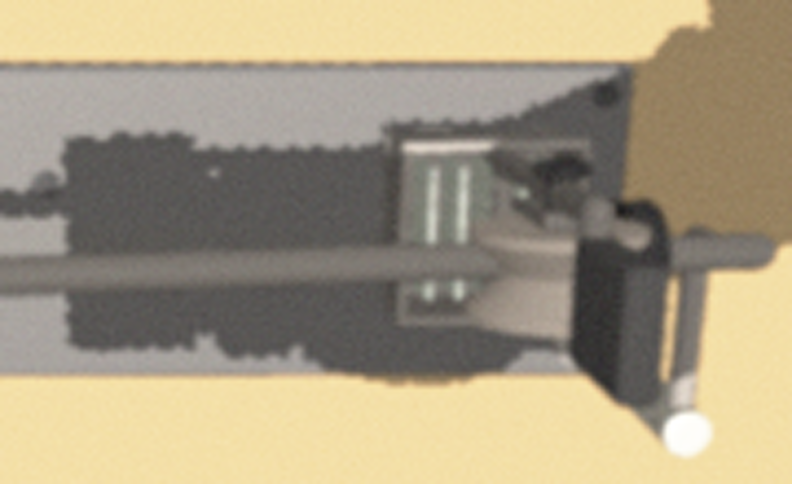

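View pics/scene17a.png

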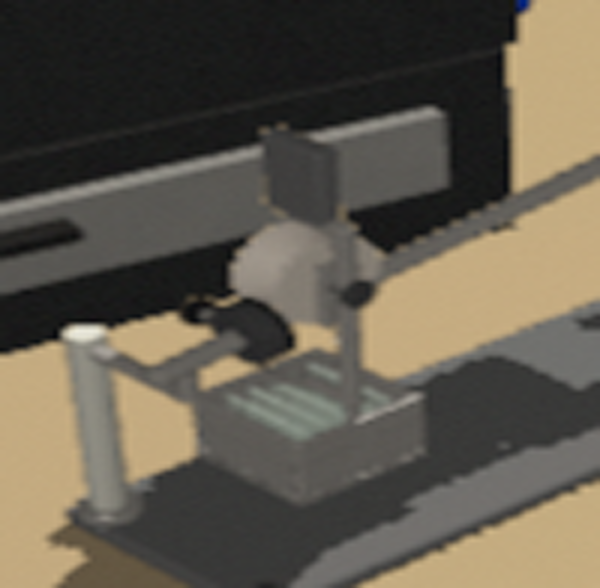

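View pics/top17.png

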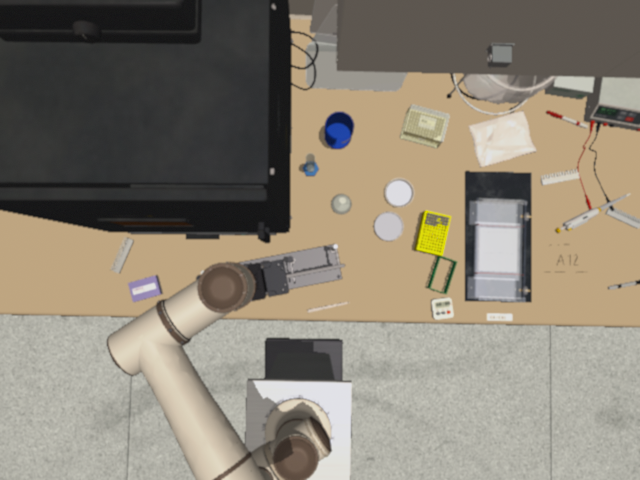

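```bash
python3 - <<'E'
from h import *
from scipy.optimize import least_squares
p=dict(np.load("w17.npz"));st=(.461,.0691,.2096)
f=lambda a:np.array(a)/4.4+[290,150]-.4
# basket top corners & tab far-top corners
o=np.array([f(q) for q in [(403,145),(590,142),(397,324),(615,402),(658,402)]])
m=np.array([(-25,-28,36),(-25,28,36),(31,-28,36),(15,-5,181),(15,5,181)])/1e3
def pts(v):
    y,th,ro,dz=v
    q=m-[0,0,.0901]
    q=Ro.from_euler('xy',[th,ro]).apply(q)
    return T(*st,q+[0,y,rz(y)])
R=lambda v:np.r_[(proj(p,pts(v))-o).ravel(),v[3]*100]
k=least_squares(R,[.15,0,0,0]);print(k.x,k.fun.reshape(-1)[:10].reshape(-1,2))
E
python3 - <<'E'
from h import *
im=imaging.capture("wrist");a=cv2.imread("pics/w17.png");d=cv2.absdiff(a,im).sum(2)
print((d[150:260,370:450]>60).sum(),r.sense()["time_s"])
E
```

```text
[ 0.1486  0.0068 -0.0454  0.    ] [[ 0.0485  0.7308]
 [ 0.4919  1.4372]
 [-0.3791  2.0129]
 [-0.5074  0.9423]
 [ 0.5621  0.9539]]
8 23.4
```

```bash
python3 - <<'E'
from h import *
im=cv2.imread("pics/w7.png")
cv2.imwrite("pics/w7c.png",cv2.resize(im[215:290,510:610],None,fx=8,fy=8,interpolation=cv2.INTER_CUBIC))
im=cv2.imread("pics/w17.png")
cv2.imwrite("pics/w17c.png",cv2.resize(im[180:250,370:470],None,fx=8,fy=8,interpolation=cv2.INTER_CUBIC))
E
```

```text
(no output)
```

View pics/w7c.png

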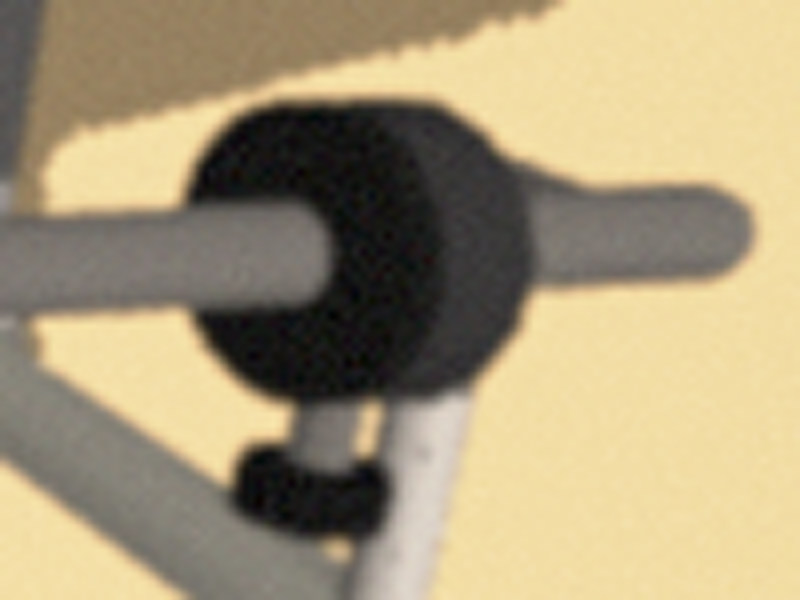

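View pics/w17c.png

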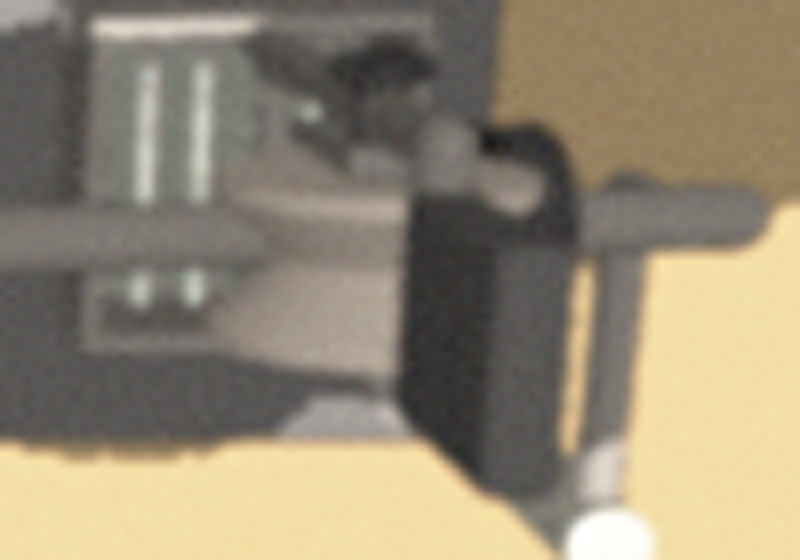

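```bash
python3 - <<'E'
from h import *
from scipy.optimize import minimize_scalar
s=r.sense();p=P("wrist")
Tt=np.eye(4);Tt[:3,:3]=s["ee_rot"];Tt[:3,3]=s["tcp_pos"]
X=np.linalg.inv(Tt)@p["world_from_camera"]
R7=np.array([[-.978,-.2082,-.0015],[-.2082,.978,.002],[.001,.002,-1]]);u,_,v=np.linalg.svd(R7)
T7=np.eye(4);T7[:3,:3]=u@v;d=np.array([-.0004,-.0038]);
w=T(.461,.0691,.2096,[(d[0],d[1],.0631084+rz(d[1]))])[0];T7[:3,3]=w
p7=dict(intrinsics=p["intrinsics"],world_from_camera=T7@X)
st=(.461,.0691,.2096)
for q in [(316,252),(750,234)]:
    o=np.array(q)/8+[510,215]-.4
    g=lambda y:((proj(p7,T(*st,[(0,y,rz(y))]))[0]-o)**2).sum()
    k=minimize_scalar(g,bounds=(.1,.25),method="bounded");print(k.x,k.fun)
# w17 checks: rail end and tab corners
pw=dict(np.load("w17.npz"))
for q in [(768,215)]:
    o=np.array(q)/8+[370,180]-.4
    g=lambda y:((proj(pw,T(*st,[(0,y,rz(y))]))[0]-o)**2).sum()
    k=minimize_scalar(g,bounds=(.1,.25),method="bounded");print(k.x,k.fun)
E
```

```text
0.16998822860611804 0.7708773663324877
0.21769853875147846 0.16092885784812758
0.2158040582152087 1.1510910753023738
```

```bash
python3 - <<'E'
from h import *
im=imaging.capture("wrist");a=cv2.imread("pics/w17.png");d=cv2.absdiff(a,im).sum(2)
print((d[150:260,370:450]>60).sum(),r.sense()["time_s"])
print(r.finish_job())
E
```

```text
8 23.45
the job is handed in; nothing more can be done
None
```

The hanger is at rest against, or within about 1–2 mm of, the stop collar, with the gate shut behind it. However, it did not roll off by itself when I let go, so I had to nudge it once. I handed the job in at about 23.5 s; no verdict was reported.

**What I did**
- **Loading:** I found the hanger and stand in the camera images, gripped the tab and brought the C over the rail from the robot's side. Feeling downward, I met the rail about 5 mm lower than the nominal seat. The rail carried roughly 4–8 N (estimated from noisy wrist readings) while I still held the hanger.
- **Gate:** I pushed the hanger down the slope through the gate with about 4–6 N on the rail. The image showed the gate shut behind it with the hanger's centre at about stand y = -4 mm, so I opened the fingers and lifted clear.

**What did not go as asked**
- **Stuck after release:** the hanger stayed still on the rail for over 2 s after release, held by static friction.
- **Nudge:** I pushed the tab gently about 15 mm downhill with one open finger. It then left the finger and rolled the rest of the way by itself, with over 100 mm still to go to the collar when it left the finger.

**Last checks**
- **Pose:** tilted less than 0.05 rad from upright, and not moving between the last pictures.
- **Distance to the stop:** the nominal axle point came out 22–24 mm uphill of the face, against the allowed 10–29 mm. Two image estimates differed by about 3 mm. The hanger may have rebounded 1–2 mm off the collar.
- **Surroundings:** the tweezers, dish, flask and timer looked unmoved in the top view. The collar's position was not measured again after the hanger arrived. The robot is touching nothing.

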